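# Unlock the stick rack, stir the sweets and clear the sticks for washing

## Task

Lift the retaining bar out of the rack's two brackets and lay it flat on the table before you take any stick out; then stir the sweets in the steel pot with the red-handled stick, its head down at the bottom, at least three full rounds wide of the middle and without spilling any. Put the red stick and every other stick of the rack head down into the terracotta crock for washing (they may lean on its rim), and at the end lay the bar back level in its two brackets, grip upward. Leave the mug and the green-lidded jar alone.

Things in the scene. Friction and masses are not known exactly. Their poses are not given: they have to be found in the camera images.
- rack: the wooden rack, fixed; origin: centre of its underside on the table, z up, y along the row. Trough 60 (x) x 200 (y) mm, walls 41 mm high, four cells centred at y = -72, -24, 24, 72 mm, cell floors 10 mm above the table, one stick at most in each; base plate 90 x 320 mm; at each end a post with a bracket (see rack_seat). Upright sticks end 3 mm below the bar
- rack_seat (a point): on the rack, midway between the brackets at the height of their floors, 185 mm above the table: the middle of the bar's underside belongs here. y runs from bracket to bracket, z up. Each bracket is an open-topped U 30 mm long (|y| 120 to 150 mm), 39 mm wide in x, sides 12 mm high, then flared out to 17 mm; end plates at the outer ends leave 292 mm between them
- bar_grip (a point): the retaining bar, 0.22 kg: dark flat rail 30 (x) x 276 (y) x 16 mm with a pale grip on top, a neck 16 mm thick in x, 46 mm long in y, 16 to 54 mm above the rail's underside, under a cap 28 x 52 mm, 54 to 62 mm. The point is in the neck, 40 mm above the underside; z up, y along the rail. It starts in the brackets, over the handles; it also stands flat on the table
- red_stick_mid (a point): the red-handled stirring stick, 172 mm long, standing handle up in a rack cell. Head 32 mm across, flat underside, 32 mm high, tapering to 42; shaft 14 mm across up to 102 mm; round handle from 102 to 172 mm, widening from 17 to 23 mm across (all from the underside). The point is on its axis, 86 mm above the underside; z to the handle. Grip it half-way up the handle.
- blue_stick_1_mid (a point): a blue-handled stirring stick, 172 mm long, standing handle up in a rack cell. Head 32 mm across, flat underside, 32 mm high, tapering to 42; shaft 14 mm across up to 102 mm; round handle from 102 to 172 mm, widening from 17 to 23 mm across (all from the underside). The point is on its axis, 86 mm above the underside; z to the handle. Grip it half-way up the handle. May be absent: 1 to 3 blue ones are there
- blue_stick_2_mid (a point): a blue-handled stirring stick, 172 mm long, standing handle up in a rack cell. Head 32 mm across, flat underside, 32 mm high, tapering to 42; shaft 14 mm across up to 102 mm; round handle from 102 to 172 mm, widening from 17 to 23 mm across (all from the underside). The point is on its axis, 86 mm above the underside; z to the handle. Grip it half-way up the handle. May be absent: 1 to 3 blue ones are there
- blue_stick_3_mid (a point): a blue-handled stirring stick, 172 mm long, standing handle up in a rack cell. Head 32 mm across, flat underside, 32 mm high, tapering to 42; shaft 14 mm across up to 102 mm; round handle from 102 to 172 mm, widening from 17 to 23 mm across (all from the underside). The point is on its axis, 86 mm above the underside; z to the handle. Grip it half-way up the handle. May be absent: 1 to 3 blue ones are there
- pot: steel pot, fixed: round, flat floor, 170 mm across, 75 mm high, two side handles, wall 4 mm, inner floor about 5 mm above the table. Origin: centre of its underside; axes parallel to the world's. Six loose round sweets inside. Rounds with the stick's axis 35 to 42 mm from the pot's centre, head about 4 mm over the inner floor, stir without jamming
- crock: terracotta crock, an open round beaker, loose, 0.7 kg: 144 mm across outside at the rim and 132 at the foot, 90 mm high, wall 5 mm, inner floor about 5 mm above its underside. Origin: centre of its underside; z up. Four sticks can stand in it side by side, each about 28 mm off its centre both ways
- sweet_1_center (a point): centre of one of the six hard round sweets, 26 mm across, in the pot
- sweet_2_center (a point): centre of one of the six hard round sweets, 26 mm across, in the pot
- sweet_3_center (a point): centre of one of the six hard round sweets, 26 mm across, in the pot
- sweet_4_center (a point): centre of one of the six hard round sweets, 26 mm across, in the pot
- sweet_5_center (a point): centre of one of the six hard round sweets, 26 mm across, in the pot
- sweet_6_center (a point): centre of one of the six hard round sweets, 26 mm across, in the pot
- mug_mid (a point): a green and white mug, bystander, 101 mm high; point half-way up, in the middle
- green_lid_jar_mid (a point): a small jar with a green lid, bystander, 68 mm across, 84 mm high; point half-way up
Mind the look-alikes: they are no part of the job. What is shaped like the part that bears blue_stick_3_mid but pink or purple is not meant.

How it is judged:
On the way, in this order (a step that is already met when the one before it is completed fails the run):
1. the bar is out of its brackets, lying released on the table, while every stick still stands in the rack (height (world z) of bar_grip below 0.06 m and contact force between the fingers and bar below 0.1 N and linear speed of bar below 0.05 m/s and z of bar_grip in the frame of rack_seat below -0.08 m and height (world z) of each of red_stick_mid, blue_stick_1_mid, blue_stick_2_mid, blue_stick_3_mid below 0.125 m and horizontal distance between each of red_stick_mid, blue_stick_1_mid, blue_stick_2_mid, blue_stick_3_mid and rack_seat below 0.13 m), for 0.2 s.
2. the red stick's head is down among the sweets on the far (+x) side of the pot's middle (x of red_stick_mid in the frame of pot above 0.02 m and y of red_stick_mid in the frame of pot between -0.02 and 0.02 m and z of red_stick_mid in the frame of pot below 0.107 m and angle between red_stick_mid's own z axis and vertical below 0.5 rad and horizontal distance between red_stick_mid and pot below 0.085 m).
3. stirring on, it passes the near (-x) side (x of red_stick_mid in the frame of pot below -0.02 m and y of red_stick_mid in the frame of pot between -0.02 and 0.02 m and z of red_stick_mid in the frame of pot below 0.107 m and angle between red_stick_mid's own z axis and vertical below 0.5 rad and horizontal distance between red_stick_mid and pot below 0.085 m).
4. later in the rounds the left (+y) side (y of red_stick_mid in the frame of pot above 0.02 m and x of red_stick_mid in the frame of pot between -0.02 and 0.02 m and z of red_stick_mid in the frame of pot below 0.107 m and angle between red_stick_mid's own z axis and vertical below 0.5 rad and horizontal distance between red_stick_mid and pot below 0.085 m).
5. then the right (-y) side, with the sweets stirred: at least one of each pair (1-2, 3-4, 5-6) is over 12 mm from where it first lay (three rounds either way pass these sides in this order) (y of red_stick_mid in the frame of pot below -0.02 m and x of red_stick_mid in the frame of pot between -0.02 and 0.02 m and z of red_stick_mid in the frame of pot below 0.107 m and angle between red_stick_mid's own z axis and vertical below 0.5 rad and horizontal distance between red_stick_mid and pot below 0.085 m and distance of any of sweet_1_center, sweet_2_center from where it was at the start of the episode above 0.012 m and distance of any of sweet_3_center, sweet_4_center from where it was at the start of the episode above 0.012 m and distance of any of sweet_5_center, sweet_6_center from where it was at the start of the episode above 0.012 m).
At the end, for the whole second after the job is handed in: Every stick is head down in the crock (middle within 85 mm of its axis, 40-120 mm above its underside, lean < 1.2 rad); crock upright; bar in both brackets, grip up (5 mm in height, 8 mm across, 14 mm along, 0.06 rad); all sweets in the pot; all released and at rest (horizontal distance between each of red_stick_mid, blue_stick_1_mid, blue_stick_2_mid, blue_stick_3_mid and crock below 0.085 m and z of red_stick_mid in the frame of crock between 0.04 and 0.12 m and angle between each of red_stick_mid, blue_stick_1_mid, blue_stick_2_mid, blue_stick_3_mid's own z axis and vertical below 1.2 rad and contact force between the fingers and red_stick below 0.1 N and z of blue_stick_1_mid in the frame of crock between 0.04 and 0.12 m and contact force between the fingers and blue_stick_1 below 0.1 N and z of blue_stick_2_mid in the frame of crock between 0.04 and 0.12 m and contact force between the fingers and blue_stick_2 below 0.1 N and z of blue_stick_3_mid in the frame of crock between 0.04 and 0.12 m and contact force between the fingers and blue_stick_3 below 0.1 N and linear speed of each of red_stick, blue_stick_1, blue_stick_2, blue_stick_3 below 0.05 m/s and angle between crock's own z axis and vertical below 0.15 rad and height (world z) of crock below 0.02 m and linear speed of each of crock, bar below 0.03 m/s and z of bar_grip in the frame of rack_seat between 0.035 and 0.045 m and x of bar_grip in the frame of rack_seat between -0.008 and 0.008 m and y of bar_grip in the frame of rack_seat between -0.014 and 0.014 m and angle between the y axis of bar_grip and the y axis of rack_seat, either way round below 0.06 rad and angle between bar_grip's own z axis and vertical below 0.1 rad and contact force between the fingers and bar below 0.1 N and horizontal distance between each of sweet_1_center, sweet_2_center, sweet_3_center, sweet_4_center, sweet_5_center, sweet_6_center and pot below 0.085 m and z of each of sweet_1_center, sweet_2_center, sweet_3_center, sweet_4_center, sweet_5_center, sweet_6_center in the frame of pot below 0.06 m); the robot touches nothing.
It fails at once if a sweet leaves the pot (horizontal distance between any of sweet_1_center, sweet_2_center, sweet_3_center, sweet_4_center, sweet_5_center, sweet_6_center and pot above 0.095 m).
It fails at once if the crock is knocked over (angle between crock's own z axis and vertical above 0.7 rad).
It fails at once if a bystander (mug, green-lidded jar) is pushed more than 40 mm or tipped (distance of any of mug_mid, green_lid_jar_mid from where it was at the start of the episode above 0.04 m or angle between any of mug_mid, green_lid_jar_mid's own z axis and vertical above 0.4 rad).
Of blue_stick_1, blue_stick_2, blue_stick_3 only 1 to 3 are there at a start; the rules pass over those that are not, and their reading is None.
At some moment in a run one of bar may be knocked a few centimetres aside while the robot is not near it.
Once in a run the grip may slacken for a moment while it holds something.
It also fails if it takes over 210 s, if anything falls off the work surface, if the arm or the gripper's body presses on something with over 40 N, if the wrist force passes 120 N, or if a joint passes its speed limit or range.

## Robot

A 6-joint arm with a two-finger parallel gripper is mounted at the origin on a cart in front of the work surface, level with it; the furniture and walls round the work are solid. World frame = base frame: x ahead of the robot, y to its left, z up, the work surface at z = 0. Lengths are in m, angles in rad, forces in N, time in s.
With the tool pointing down it reaches from about 0.325 to 0.85 m from the base axis. Payload 4.4 kg.
Tool frame: the origin (TCP) lies at the very end of the fingers, on their centre line; the grasp point (between the pads) lies 19 mm behind it; z points along the fingers, y is the direction in which the jaws open and shut (so a half turn about z gives the same grasp; the last joint's range is limited). The gripper opens to 94 mm and grips with 3 to 60 N. Pads are 16 mm wide; open, the fingers measure 119 mm over their backs; the gripper's body (75 mm by 177 mm) begins 78 mm behind the grasp point.
Start: joints at [-1.339, 0.207, 1.542, -0, 1.393, -0.15], TCP at [0.215, -0.533, 0.205] pointing down, gripper open.
Joint ranges: [-2.73, 2.73], [-0.86, 2.22], [0.23, 2.46], [-1.11, 4.25], [0.08, 2.63], [-2.82, 2.82]. Speed limits (rad/s): [2.79, 2.79, 3.14, 3.14, 3.14, 3.14].

## Interface

Orientations are given as a rotation vector (axis times angle).
In Python, from workcell import manip gives the robot as it stands.
- The arm moves only by the tool arm_command, never from a script. Its argument "rows" is a list that holds one entry, the list of rows, each a list of 7 numbers: the shift along the tool's x, y, z as a fraction of full scale, then the turn, a rotation vector about the tool's x, y, z as a fraction of full scale, then the closure, from 0 (fully open) to 1 (shut). In form: [[[dx, dy, dz, rx, ry, rz, jaw], ...]]. A call has exactly 10 rows; each row shifts and turns the pose as measured when the row begins, along the tool's axes as they then stand; what a row does not reach is not made up. Full scale, the value 1, is 1000 mm for a shift and pi rad for a turn. A row lasts 1/8 s, in which the tool goes at most 62.5 mm and 10.7 degrees, less where a joint would pass 70% of its speed; a pose out of reach is approached as far as the arm can. A call with a number of a shift or a turn outside -1 to 1 is refused whole. A call with a gripper value outside its range is refused whole. The fingers move at their own pace and stop on an object; the grip force is fixed at half the most. Time passes only in rows, so rows that do not move let the fingers close, or fill a call up. It gives the time, the measured TCP pose, the force and the opening at its end, in the units of the state.
- manip.read_state(): the state, without advancing time (a new reading comes with each control period).
- manip.grab_frame(name): name is "scene" or "top"; returns the picture (400x640x3 uint8, red, green, blue); there is no depth.
- manip.camera_params(name): a dict with "camera_matrix" (3x3 intrinsics, pixels), "D" ([k1, k2, p1, p2, k3] as OpenCV has them; the pictures are not rectified), "position" and "orientation" of the camera in the world. Camera axes: x right, y up, looking along -z (the intrinsics and any distortion apply to the point x, -y, -z); pixel columns grow to the right and rows downward; lengths in m; the calibration is good to about 2 mm. A picture is of the moment at which its call begins. camera_params takes no time and is no camera call.
- manip.job_done(): hands the job in, once; it reports no verdict.
The state is a dict: "clock": time; "joint_positions": joint angles; "qd": joint speeds; "joint_efforts": joint torques, N m; "ee_pos": TCP position; "tool_rot": TCP orientation; "ft_force": force on the tool from outside, world axes, zero at the start; "torque": the same for the moment, N m; "finger_gap": opening from 0.0 (shut) to 1.0 (fully open).
Only numpy, scipy, OpenCV 4.12 (cv2) and the standard library are available. Lean on these libraries where they do the work, as an engineer would, in place of code of your own. Each camera call takes 0.05 s, during which the arm holds its last target. There are 200 camera calls.

## Working session

There is one attempt and no reset: what is moved stays moved. The work goes in short steps, Python scripts to look and compute and a tool call to move; the robot and the scene stay as the last step left them, time stands still between calls to the robot, and variables do not carry over. Pictures are saved under pics/ and viewed, about 12 in all and at most 16, crops included, and the job is handed in when it is done.

Besides the shell and the picture viewer there is one more tool, called after ">>>" by a JSON object that holds its "method" and its "body", one argument or row to a line. arm_command: Moves the arm, as the interface text tells. Its arguments: {"type":"object","properties":{"rows":{"type":"array","items":{"type":"array","items":{"type":"array","items":{"type":"number","minimum":-1,"maximum":1}}}}},"required":["rows"]}

```bash
ls; mkdir -p pics
cat > h.py <<'E'
import numpy as np,cv2
from scipy.spatial.transform import Rotation as R
from workcell import manip
def cam(n):
    p=manip.camera_params(n);K=np.array(p["camera_matrix"]);D=np.array(p["D"],float)
    o=np.array(p["orientation"],float)
    Rm=R.from_rotvec(o).as_matrix() if o.size==3 else o.reshape(3,3)
    return K,D,np.array(p["position"]),Rm
def ray(n,uv):
    K,D,t,Rm=cam(n);q=cv2.undistortPoints(np.array([[uv]],float),K,D)[0,0]
    return t,Rm@np.array([q[0],-q[1],-1])
def onz(n,uv,z):
    t,d=ray(n,uv);return t+d*(z-t[2])/d[2]
def tri(u1,u2):
    (a,d),(b,e)=ray("scene",u1),ray("top",u2)
    s=np.linalg.lstsq(np.c_[d,-e],b-a,rcond=None)[0];return (a+s[0]*d+b+s[1]*e)/2,np.linalg.norm(a+s[0]*d-b-s[1]*e)
def px(n,X):
    K,D,t,Rm=cam(n);q=Rm.T@(np.array(X,float)-t);q=q*[1,-1,-1]
    return cv2.projectPoints(q.reshape(1,1,3),np.zeros(3),np.zeros(3),K,D)[0][0,0]
def shot(n,f):
    g=manip.grab_frame(n);cv2.imwrite("pics/"+f,g[:,:,::-1]);return g
E
python3 - <<'E'
from h import *
for n in("scene","top"):
    shot(n,n+"0.png");print(n,manip.camera_params(n))
print(manip.read_state())
E
```

```text
pics
scene {'camera_matrix': array([[398.85890711,   0.        , 316.52380889],
       [  0.        , 398.85890711, 201.8069515 ],
       [  0.        ,   0.        ,   1.        ]]), 'D': array([-0.09571444,  0.        ,  0.        ,  0.        ,  0.        ]), 'position': array([-0.10735233,  0.70161327,  0.69723818]), 'orientation': array([ 0.49795869, -1.22962013, -2.13016613])}
top {'camera_matrix': array([[462.13310391,   0.        , 319.02654382],
       [  0.        , 462.13310391, 208.20220532],
       [  0.        ,   0.        ,   1.        ]]), 'D': array([-0.1289109,  0.       ,  0.       ,  0.       ,  0.       ]), 'position': array([ 0.31992046, -0.01324419,  1.44049709]), 'orientation': array([ 0.15826086, -0.1431258 , -1.56008633])}
{'clock': 0.1, 'joint_positions': array([-1.33847327e+00,  2.07329430e-01,  1.54278898e+00, -2.92004665e-05,
        1.39349053e+00, -1.50519544e-01]), 'qd': array([-0.00076662, -0.00221419, -0.00053852,  0.00059256, -0.0012134 ,
        0.00101269]), 'joint_efforts': array([-4.39541054e-04, -3.71869040e+01, -2.82292396e+01,  7.00523006e-02,
        3.11755564e-02, -4.66060112e-05]), 'ee_pos': array([ 0.2145987 , -0.53267808,  0.20442045]), 'tool_rot': array([-3.08223269e+00, -5.97326827e-01,  1.74498044e-04]), 'ft_force': array([ 0.43311664, -0.17612595,  0.20911837]), 'torque': array([0.06469107, 0.00087791, 0.02857211]), 'finger_gap': 1.0021229778218776}
```

View pics/scene0.png

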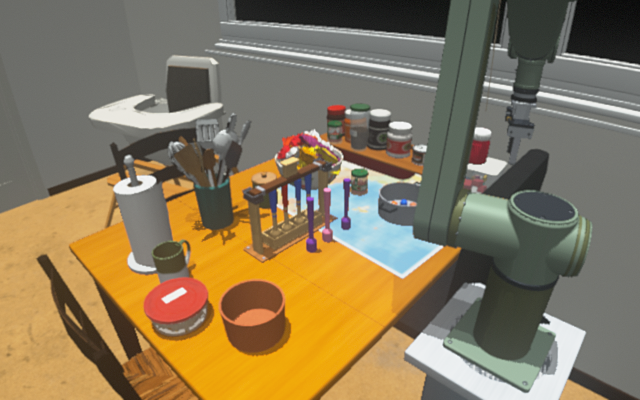

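View pics/top0.png

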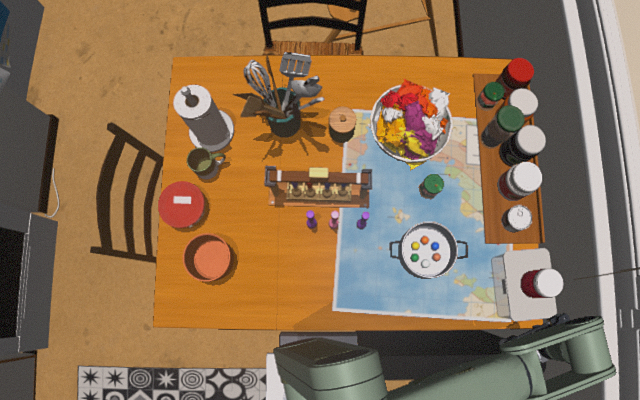

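Scene view: crock at (253,317), rack at (290,210), three free-standing pink/purple decoys at (311,225), (327,215) and (346,205), pot at (400,200). Top view: rack bar at (318,173), pot (427,250), crock (210,258), jar (432,185), mug (203,160). I'll crop the rack next.

Run:
```python
from h import *
a=cv2.imread("pics/scene0.png")[150:270,235:375];b=cv2.imread("pics/top0.png")[155:235,255:385]
a=cv2.resize(a,None,fx=4,fy=4,interpolation=2)
b=cv2.resize(b,None,fx=4.3,fy=4.3,interpolation=2)
cv2.imwrite("pics/c1.png",a);cv2.imwrite("pics/c2.png",b)
```

```text
(no output)
```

View pics/c1.png

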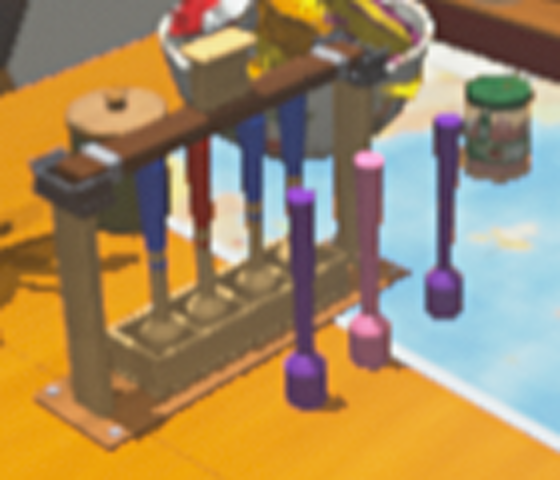

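View pics/c2.png

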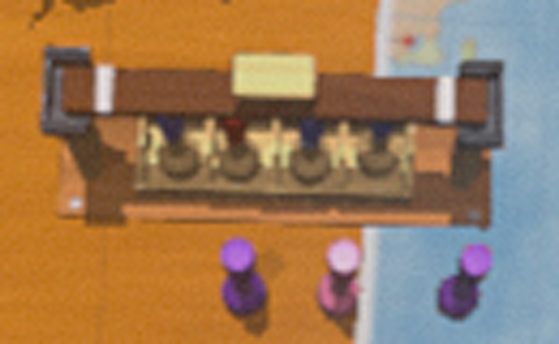

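Crop shows the rack holding blue, red, blue, blue from left (+y) to right (handles at scene ≈ (272,197), (285,193), (298,188), (308,182)). The look-alikes are free-standing, near side: purple (310,225), pink (327,215), purple (346,205). The chosen red is the second from the left, in the rack.

Run:
```python
from h import *
top=cv2.imread("pics/top0.png");sc=cv2.imread("pics/scene0.png")
c=lambda u,v:(255+(u+.5)/4.3-.5,155+(v+.5)/4.3-.5)
print("far edge",onz("top",c(62,68),.201),onz("top",c(490,78),.201))
print("near bottom edge",onz("top",c(62,112),.185),onz("top",c(490,122),.185))
print("cap corners far",onz("top",c(233,53),.247),onz("top",c(316,57),.247))
print("bracket outer",onz("top",c(43,90),.19),onz("top",c(503,103),.19))
print("base near corners",onz("top",c(58,217),.006),onz("top",c(490,228),.006))
s=lambda u,v:(235+(u+.5)/4-.5,150+(v+.5)/4-.5)
print("cap scene far-left,near-left,near-right",[onz("scene",s(*q),.247).round(4) for q in((182,52),(190,70),(257,40))])
hsv=cv2.cvtColor(top,cv2.COLOR_BGR2HSV)
def comp(m,z,name):
    n,l,st,ce=cv2.connectedComponentsWithStats(m.astype(np.uint8))
    for i in range(1,n):
        if st[i,4]>8: print(name,st[i],ce[i].round(1),onz("top",ce[i],z).round(4))
H,S,V=[hsv[:,:,i].astype(int) for i in range(3)]
Y,X=np.mgrid[:400,:640]
comp((H>20)&(H<35)&(S>60)&(V>190)&(abs(X-318)<20)&(abs(Y-173)<10),.247,"cap")
m=(((H<14)|(H>175))&(S>90)&(abs(X-210)<32)&(abs(Y-258)<32)); comp(m,.09,"crock")
comp((H>120)&(S>50)&(abs(X-335)<45)&(abs(Y-216)<20),.172,"decoy")
ptm=(S>60)&(abs(X-427)<28)&(abs(Y-250)<28);comp(ptm,.02,"sweets")
g=cv2.GaussianBlur(cv2.cvtColor(top,cv2.COLOR_BGR2GRAY),(3,3),0)
for nm,cx,cy,r in(("pot",427,250,(26,40)),("crock",210,258,(18,34))):
    roi=g[cy-45:cy+45,cx-45:cx+45]
    print(nm,[ (q+[cx-45,cy-45,0]).round(1) for q in cv2.HoughCircles(roi,cv2.HOUGH_GRADIENT,1,15,param1=120,param2=15,minRadius=r[0],maxRadius=r[1])[0][:4]])
for n,b in(("pot",(380,210,475,290)),("crock",(180,228,240,288))):
    x0,y0,x1,y1=b
    cv2.imwrite(f"pics/{n}.png",cv2.resize(top[y0:y1,x0:x1],None,fx=6,fy=6,interpolation=2))
a=cv2.imread("pics/pot.png");b=cv2.imread("pics/crock.png")
o=np.zeros((480,780,3),np.uint8);o[:480,:]=0;k=cv2.resize(b,(300,300));o[:a.shape[0],:480]=cv2.resize(a,(480,int(a.shape[0]*480/570))).copy() if 0 else 0
A=cv2.resize(a,None,fx=5/6,fy=5/6);o[:A.shape[0],:A.shape[1]]=A;o[:300,480:780]=k
cv2.imwrite("pics/pc.png",o)
```

```text
far edge [0.66750326 0.13948704 0.201     ] [ 0.6618489  -0.13745506  0.201     ]
near bottom edge [0.64219588 0.14059524 0.185     ] [ 0.63659138 -0.13858561  0.185     ]
cap corners far [0.66455385 0.02717005 0.247     ] [ 0.6621553 -0.0245794  0.247    ]
bracket outer [0.65569135 0.15285756 0.19      ] [ 0.64810557 -0.14675464  0.19      ]
base near corners [0.60820014 0.16325996 0.006     ] [ 0.60137383 -0.15525739  0.006     ]
cap scene far-left,near-left,near-right [array([0.6571, 0.0299, 0.247 ]), array([0.631 , 0.0467, 0.247 ]), array([ 0.6321, -0.0186,  0.247 ])]
cap [309 168  19   9 162] [318.4 172. ] [0.6505 0.0014 0.247 ]
crock [179 227   8   2  10] [182.1 227.2] [0.5226 0.4107 0.09  ]
crock [ 182  233   52   49 1920] [207.5 257.3] [0.4334 0.3287 0.09  ]
decoy [306 210  11  18 140] [310.7 219.1] [0.5356 0.0227 0.172 ]
decoy [329 211  10  18  99] [333.6 220.7] [ 0.5312 -0.0409  0.172 ]
decoy [357 212  13  17 118] [362.9 219.7] [ 0.5346 -0.1226  0.172 ]
sweets [441 223  14  14  87] [450.  226.9] [ 0.5384 -0.4093  0.02  ]
sweets [400 224   8  16  47] [402.4 230.6] [ 0.5262 -0.2583  0.02  ]
sweets [421 236   8   8  52] [424.5 239.5] [ 0.4986 -0.327   0.02  ]
sweets [412 242   8   8  51] [415.2 245.3] [ 0.4804 -0.2973  0.02  ]
sweets [431 242   8   8  49] [434.7 245.6] [ 0.4796 -0.3583  0.02  ]
sweets [433 253   8   8  47] [436.3 256.6] [ 0.4454 -0.3623  0.02  ]
sweets [411 254   7   7  42] [414.2 257.1] [ 0.4439 -0.2931  0.02  ]
sweets [400 264  17  14 101] [404.7 273.2] [ 0.3946 -0.2626  0.02  ]
pot [array([428.5, 249.5,  26.6])]
crock [array([206.5, 256.5,  23. ])]
```

View pics/pc.png

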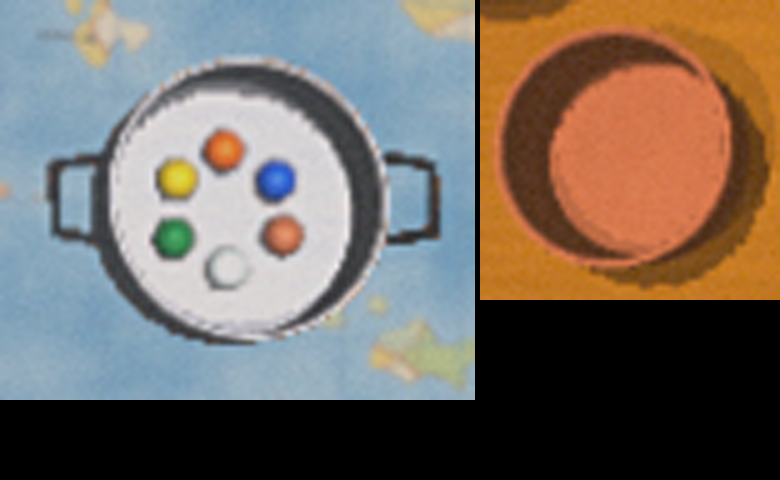

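Pot rim centre is ≈ px (429.5,249.5), crock rim centre ≈ (207,257.4), and the sweets sit in a ring. The rack is at ≈ (0.650, 0.002), yaw −0.021. First I'll raise the tool and turn its y to the rack's x.

>>> {"method": "arm_command", "body": {
  "rows": [
    [[0,0,-0.05,0,0,0,0],[0,0,-0.05,0,0,0,0],[0,0,-0.03,0,0,-0.053,0],[0,0,0,0,0,-0.053,0],[0,0,0,0,0,-0.053,0],[0,0,0,0,0,-0.053,0],[0,0,0,0,0,-0.053,0],[0,0,0,0,0,-0.053,0],[0,0,0,0,0,-0.053,0],[0,0,0,0,0,0,0]]
  ]
}}

```text
clock: 1.35
ee_pos: [0.2138, -0.5296, 0.3315]
tool_rot: [-2.196, -2.228, -0.013]
ft_force: [0.7, 0.3, -0.6]
finger_gap: 1.001
```

```bash
cat >> h.py <<'E'
def go(x,y,z,yaw=-.021):
    s=manip.read_state();p=np.array(s["ee_pos"]);T=R.from_rotvec(s["tool_rot"])
    G=R.from_matrix(np.c_[[-np.sin(yaw),np.cos(yaw),0],[np.cos(yaw),np.sin(yaw),0],[0,0,-1]])
    print("t",s["clock"],"p",p.round(4),"gap",round(s["finger_gap"],3),"F",np.round(s["ft_force"],1))
    print("shift m",T.inv().apply(np.array([x,y,z])-p).round(4),"turn/pi",((T.inv()*G).as_rotvec()/np.pi).round(4))
E
python3 - <<'E'
from h import *
print("pot",onz("top",(429.5,249.5),.075),"crock",onz("top",(207,257.4),.09))
print("white",onz("top",(425.6,263.6),.018))
go(.65,.002,.30)
E
```

```text
pot [ 0.46166847 -0.32890853  0.075     ] crock [0.43315994 0.33019987 0.09      ]
white [ 0.42392284 -0.32846509  0.018     ]
t 1.35 p [ 0.2138 -0.5296  0.3315] gap 1.001 F [ 0.7  0.3 -0.6]
shift m [0.5247 0.4439 0.0381] turn/pi [-0.0012 -0.0049  0.0113]
```

>>> {"method": "arm_command", "body": {
  "rows": [
    [[0.045,0.038,0,0,-0.001,0.002,0],[0.045,0.038,0,0,-0.001,0.002,0],[0.045,0.038,0,0,-0.001,0.002,0],[0.045,0.038,0,0,-0.001,0.002,0],[0.045,0.038,0,0,-0.001,0.002,0],[0.045,0.038,0,0,0,0,0],[0.045,0.038,0,0,0,0,0],[0.045,0.038,0,0,0,0,0],[0.045,0.038,0,0,0,0,0],[0.045,0.038,0,0,0,0,0]]
  ]
}}

```text
clock: 2.6
ee_pos: [0.6138, -0.079, 0.3292]
tool_rot: [-2.285, -2.151, 0.004]
ft_force: [0.7, -0.5, 0.1]
finger_gap: 1.001
```

```bash
python3 -c "
from h import *
go(.65,.002,.30)"
```

```text
t 2.6 p [ 0.6138 -0.079   0.3292] gap 1.001 F [ 0.7 -0.5  0.1]
shift m [0.083  0.0314 0.0291] turn/pi [-0.0014 -0.0002 -0.0125]
```

>>> {"method": "arm_command", "body": {
  "rows": [
    [[0.04,0.016,0,-0.001,0,-0.006,0],[0.035,0.012,0,0,0,-0.004,0],[0.006,0.003,0.029,0,0,-0.002,0],[0,0,0,0,0,0,0],[0,0,0,0,0,0,0],[0,0,0,0,0,0,0],[0,0,0,0,0,0,0],[0,0,0,0,0,0,0],[0,0,0,0,0,0,0],[0,0,0,0,0,0,0]]
  ]
}}

```text
clock: 3.85
ee_pos: [0.6523, 0.0051, 0.3012]
tool_rot: [2.257, 2.184, 0.002]
ft_force: [0.0, 0.7, 0.2]
finger_gap: 0.999
```

```bash
python3 -c "
from h import *
go(.65,.002,.208)"
```

```text
t 3.85 p [0.6523 0.0051 0.3012] gap 0.999 F [0.  0.7 0.2]
shift m [-0.0032 -0.0023  0.0932] turn/pi [ 0.0005 -0.0002 -0.0038]
```

>>> {"method": "arm_command", "body": {
  "rows": [
    [[-0.003,-0.002,0.03,0,0,-0.003,0],[0,0,0.03,0,0,0,0],[0,0,0.02,0,0,0,0],[0,0,0.01,0,0,0,0],[0,0,0.003,0,0,0,0],[0,0,0,0,0,0,0],[0,0,0,0,0,0,0.9],[0,0,0,0,0,0,0.9],[0,0,0,0,0,0,0.9],[0,0,0,0,0,0,0.9]]
  ]
}}

```text
clock: 5.1
ee_pos: [0.6535, 0.0019, 0.2109]
tool_rot: [2.241, 2.19, 0.012]
ft_force: [0.4, 0.4, 0.8]
finger_gap: 0.612
```

>>> {"method": "arm_command", "body": {
  "rows": [
    [[0,0,0,0,0,0,0.9],[0,0,0,0,0,0,0.9],[0,0,0,0,0,0,0.9],[0,0,0,0,0,0,1],[0,0,0,0,0,0,1],[0,0,0,0,0,0,1],[0,0,0,0,0,0,1],[0,0,0,0,0,0,1],[0,0,0,0,0,0,1],[0,0,0,0,0,0,1]]
  ]
}}

```text
clock: 6.35
ee_pos: [0.6532, 0.0019, 0.211]
tool_rot: [2.241, 2.19, 0.011]
ft_force: [-0.4, 0.7, -0.1]
finger_gap: 0.295
```

```bash
python3 -c "
from h import *
go(.65,.002,.208)"
```

```text
t 6.35 p [0.6532 0.0019 0.211 ] gap 0.295 F [-0.4  0.7 -0.1]
shift m [-0.     -0.0032  0.0029] turn/pi [ 0.0033  0.0001 -0.0006]
```

>>> {"method": "arm_command", "body": {
  "rows": [
    [[0,0,0,0,0,0,0.4],[0,0,0,0,0,0,0.4],[0,0,0,0,0,0,0.4],[0,-0.003,0.003,0.003,0,0,0.4],[0,0,0.003,0,0,0,0.4],[0,0,0,0,0,0,1],[0,0,0,0,0,0,1],[0,0,0,0,0,0,1],[0,0,0,0,0,0,1],[0,0,0,0,0,0,1]]
  ]
}}

```text
clock: 7.6
ee_pos: [0.6501, 0.002, 0.2041]
tool_rot: [2.247, 2.195, 0.0]
ft_force: [0.6, 0.4, -0.7]
finger_gap: 0.288
```

>>> {"method": "arm_command", "body": {
  "rows": [
    [[0,0,0,0,0,0,1],[0,0,0,0,0,0,1],[0,0,0,0,0,0,1],[0,0,0,0,0,0,1],[0,0,0,0,0,0,1],[0,0,0,0,0,0,1],[0,0,0,0,0,0,1],[0,0,0,0,0,0,1],[0,0,0,0,0,0,1],[0,0,0,0,0,0,1]]
  ]
}}

```text
clock: 8.85
ee_pos: [0.6501, 0.002, 0.2041]
tool_rot: [2.247, 2.195, 0.0]
ft_force: [-0.2, 0.1, 0.1]
finger_gap: 0.293
```

```bash
python3 -c "
from h import *
go(.65,.002,.208)"
```

```text
t 8.85 p [0.6501 0.002  0.2041] gap 0.293 F [-0.2  0.1  0.1]
shift m [ 0.     -0.0001 -0.0039] turn/pi [ 0.0001  0.0001 -0.0007]
```

Run:
```python
from h import *
g=shot("scene","s1.png")[:,:,::-1]
cv2.imwrite("pics/s1c.png",cv2.resize(g[110:230,235:375],None,fx=4.5,fy=4.5,interpolation=2))
```

```text
(no output)
```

View pics/s1c.png

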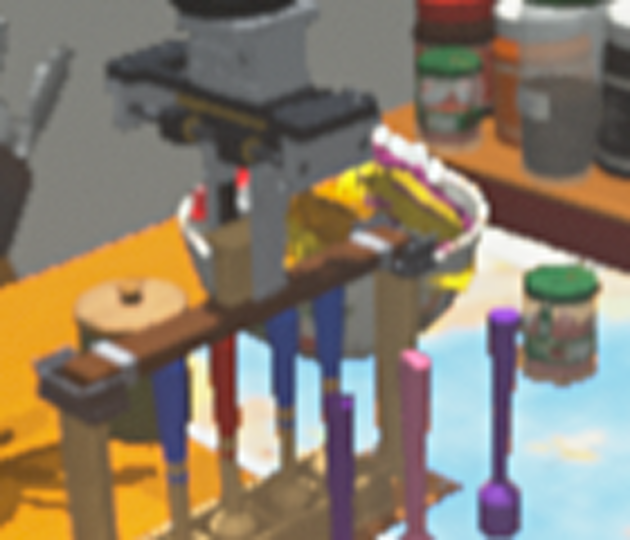

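>>> {"method": "arm_command", "body": {
  "rows": [
    [[0,0,-0.005,0,0,0,1],[0,0,-0.01,0,0,0,1],[0,0,-0.015,0,0,0,1],[0,0,-0.02,0,0,0,1],[0,0,-0.02,0,0,0,1],[0,0,-0.02,0,0,0,1],[0,0,-0.02,0,0,0,1],[0,0,0,0,0,0,1],[0,0,0,0,0,0,1],[0,0,0,0,0,0,1]]
  ]
}}

```text
clock: 10.15
ee_pos: [0.6493, 0.0022, 0.3212]
tool_rot: [2.247, 2.196, -0.0]
ft_force: [0.2, -0.5, -3.4]
finger_gap: 0.292
```

Run:
```python
from h import *
g=shot("scene","s2.png")[:,:,::-1]
cv2.imwrite("pics/s2c.png",cv2.resize(g[70:230,235:375],None,fx=3.7,fy=3.7,interpolation=2))
go(.65,.002,.33)
```

```text
t 10.2 p [0.6492 0.0022 0.3208] gap 0.296 F [ 0.5  0.1 -3.5]
shift m [-0.0002  0.0008 -0.0092] turn/pi [-0.0003  0.0001 -0.0006]
```

View pics/s2c.png

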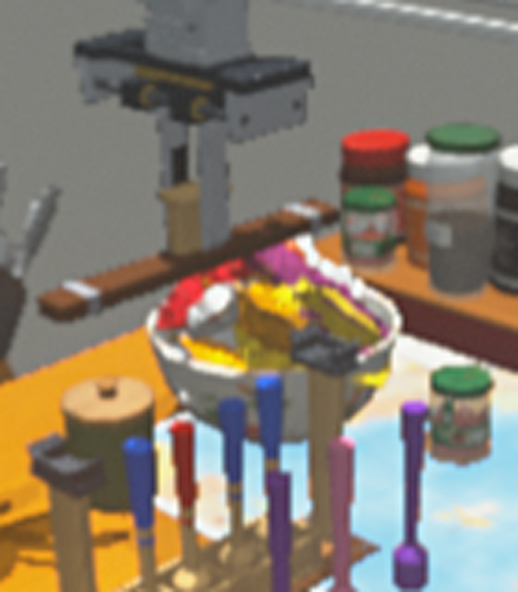

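Bar is lifted level; the sticks stand free: blue, red, blue, blue. Now I'll lay it at about (0.405, 0.02).

>>> {"method": "arm_command", "body": {
  "rows": [
    [[0.002,-0.02,0,0,0,0,1],[0.002,-0.035,0,0,0,0,1],[0.002,-0.035,0,0,0,0,1],[0.002,-0.035,0,0,0,0,1],[0.002,-0.035,0,0,0,0,1],[0.002,-0.035,0,0,0,0,1],[0.002,-0.03,0,0,0,0,1],[0,-0.015,0,0,0,0,1],[0,0,0,0,0,0,1],[0,0,0,0,0,0,1]]
  ]
}}

```text
clock: 11.45
ee_pos: [0.3985, 0.0227, 0.3135]
tool_rot: [-2.239, -2.188, 0.014]
ft_force: [-0.1, -0.5, -3.3]
finger_gap: 0.295
```

```bash
python3 -c "
from h import *
go(.405,.02,.02)"
```

```text
t 11.45 p [0.3985 0.0227 0.3135] gap 0.295 F [-0.1 -0.5 -3.3]
shift m [-0.0029  0.0106  0.2934] turn/pi [-0.0044 -0.0004 -0.0007]
```

>>> {"method": "arm_command", "body": {
  "rows": [
    [[0,0.005,0.03,-0.004,0,0,1],[0,0.003,0.04,0,0,0,1],[0,0,0.04,0,0,0,1],[0,0,0.04,0,0,0,1],[0,0,0.04,0,0,0,1],[0,0,0.03,0,0,0,1],[0,0,0.02,0,0,0,1],[0,0,0.01,0,0,0,1],[0,0,0,0,0,0,1],[0,0,0,0,0,0,1]]
  ]
}}

```text
clock: 12.7
ee_pos: [0.4155, 0.0215, 0.0564]
tool_rot: [2.246, 2.193, 0.005]
ft_force: [-0.2, -0.5, -2.9]
finger_gap: 0.293
```

```bash
python3 -c "
from h import *
go(.405,.02,.02)"
```

```text
t 12.7 p [0.4155 0.0215 0.0564] gap 0.293 F [-0.2 -0.5 -2.9]
shift m [-0.0018 -0.0106  0.0363] turn/pi [ 0.0013 -0.0003 -0.001 ]
```

>>> {"method": "arm_command", "body": {
  "rows": [
    [[0,-0.004,0.015,0.001,0,0,1],[0,-0.001,0.01,0,0,0,1],[0,0,0.006,0,0,0,1],[0,0,0.004,0,0,0,1],[0,0,0.002,0,0,0,1],[0,0,0,0,0,0,1],[0,0,0,0,0,0,1],[0,0,0,0,0,0,1],[0,0,0,0,0,0,1],[0,0,0,0,0,0,1]]
  ]
}}

```text
clock: 13.95
ee_pos: [0.4129, 0.0213, 0.0197]
tool_rot: [2.245, 2.192, 0.006]
ft_force: [-0.1, 0.1, -1.2]
finger_gap: 0.294
```

>>> {"method": "arm_command", "body": {
  "rows": [
    [[0,0,0,0,0,0,0.3],[0,0,0,0,0,0,0.3],[0,0,0,0,0,0,0.3],[0,0,0,0,0,0,0.3],[0,0,0,0,0,0,0.3],[0,0,0,0,0,0,0.3],[0,0,0,0,0,0,0.3],[0,0,0,0,0,0,0.3],[0,0,-0.005,0,0,0,0.3],[0,0,-0.02,0,0,0,0.3]]
  ]
}}

```text
clock: 15.2
ee_pos: [0.4126, 0.0213, 0.0452]
tool_rot: [2.246, 2.193, 0.005]
ft_force: [-0.1, -0.1, 0.2]
finger_gap: 0.703
```

>>> {"method": "arm_command", "body": {
  "rows": [
    [[0,0,-0.03,0,0,0,0.3],[0,0,-0.04,0,0,0,0.3],[0,0,-0.05,0,0,0,0.3],[0,0,-0.05,0,0,0,0.3],[0,0,-0.05,0,0,0,0.3],[0,0,-0.03,0,0,0,0.3],[0,0,0,0,0,0,0.3],[0,0,0,0,0,0,0.3],[0,0,0,0,0,0,0.3],[0,0,0,0,0,0,0.3]]
  ]
}}

```text
clock: 16.45
ee_pos: [0.4083, 0.0217, 0.3019]
tool_rot: [2.248, 2.195, 0.002]
ft_force: [-0.6, -0.2, 0.5]
finger_gap: 0.7
```

Run:
```python
from h import *
g=shot("top","t3.png")[:,:,::-1]
cv2.imwrite("pics/t3c.png",cv2.resize(g[150:290,250:390],None,fx=4,fy=4,interpolation=2))
hsv=cv2.cvtColor(g,cv2.COLOR_BGR2HSV);H,S,V=[hsv[:,:,i].astype(int) for i in range(3)]
Y,X=np.mgrid[:400,:640]
m=(S>90)&(abs(X-318)<40)&(abs(Y-180)<18)&(((H>105)&(H<130))|((H>170)|(H<4)))
n,l,st,ce=cv2.connectedComponentsWithStats(m.astype(np.uint8))
for i in range(1,n):
    if st[i,4]>4: print(st[i],ce[i].round(1),onz("top",ce[i],.182).round(4))
for y in(.072,.024,-.024,-.072): print(px("top",[.65+.021*y,.002+y,.182]).round(1))
go(.65,.026,.26)
```

```text
[290 175   7   8  44] [293.1 179. ] [0.6481 0.0731 0.182 ]
[341 175   8   8  41] [344.5 178.1] [ 0.6511 -0.0715  0.182 ]
[306 176   6   8  39] [308.6 179.9] [0.6455 0.0295 0.182 ]
[324 177   7   7  43] [326.9 180.1] [ 0.6452 -0.0219  0.182 ]
[292.8 177.8]
[309.9 178.2]
[326.9 178.6]
[344. 179.]
t 16.5 p [0.4083 0.0217 0.3018] gap 0.699 F [ 0.3  0.6 -0.3]
shift m [0.0101 0.2415 0.042 ] turn/pi [ 0.0002 -0.0003 -0.0009]
```

View pics/t3c.png

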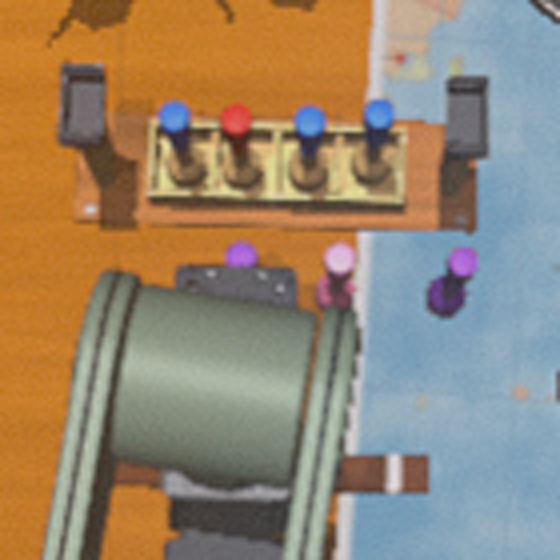

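Top view confirms red is second from the left at px (309,179), blues at (293,179), (327,179), (344,178). The bar lies on the table, released.

>>> {"method": "arm_command", "body": {
  "rows": [
    [[0.002,0.035,0,0,0,0,0.3],[0.002,0.045,0,0,0,0,0.3],[0.002,0.045,0,0,0,0,0.3],[0.002,0.045,0,0,0,0,0.3],[0.002,0.035,0,0,0,0,0.3],[0.001,0.025,0,0,0,0,0.3],[0,0.01,0,0,0,0,0.3],[0,0,0.03,0,0,0,0.3],[0,0,0.03,0,0,0,0.3],[0,0,0,0,0,0,0.3]]
  ]
}}

```text
clock: 17.75
ee_pos: [0.6515, 0.0273, 0.2307]
tool_rot: [-2.241, -2.187, 0.013]
ft_force: [-0.7, 0.0, -0.4]
finger_gap: 0.701
```

```bash
python3 -c "
from h import *
go(.649,.028,.128)"
```

```text
t 17.75 p [0.6515 0.0273 0.2307] gap 0.701 F [-0.7  0.  -0.4]
shift m [ 0.0005 -0.0012  0.1027] turn/pi [-0.0043 -0.0005 -0.0011]
```

>>> {"method": "arm_command", "body": {
  "rows": [
    [[0,-0.003,0.03,-0.004,0,0,0.3],[0,-0.001,0.03,0,0,0,0.3],[0,0,0.02,0,0,0,0.3],[0,0,0.014,0,0,0,0.3],[0,0,0.006,0,0,0,0.3],[0,0,0,0,0,0,0.3],[0,0,0,0,0,0,1],[0,0,0,0,0,0,1],[0,0,0,0,0,0,1],[0,0,0,0,0,0,1]]
  ]
}}

```text
clock: 19.0
ee_pos: [0.6531, 0.027, 0.1389]
tool_rot: [2.24, 2.187, 0.018]
ft_force: [0.5, 0.3, -0.4]
finger_gap: 0.31
```

>>> {"method": "arm_command", "body": {
  "rows": [
    [[0,0,0,0,0,0,1],[0,0,0,0,0,0,1],[0,0,0,0,0,0,1],[0,0,0,0,0,0,1],[0,0,0,0,0,0,1],[0,0,0,0,0,0,1],[0,0,0,0,0,0,1],[0,0,0,0,0,0,1],[0,0,0,0,0,0,1],[0,0,0,0,0,0,1]]
  ]
}}

```text
clock: 20.25
ee_pos: [0.653, 0.027, 0.1388]
tool_rot: [2.24, 2.187, 0.017]
ft_force: [1.0, -0.2, 0.4]
finger_gap: 0.224
```

```bash
python3 -c "
from h import *
go(.649,.028,.128)"
```

```text
t 20.25 p [0.653  0.027  0.1388] gap 0.224 F [ 1.  -0.2  0.4]
shift m [ 0.0009 -0.0042  0.0107] turn/pi [ 0.005  -0.0001 -0.001 ]
```

>>> {"method": "arm_command", "body": {
  "rows": [
    [[0,0,-0.01,0.002,0,0,1],[0,0,-0.02,0.002,0,0,1],[0,0,-0.03,0,0,0,1],[0,0,-0.035,0,0,0,1],[0,0,-0.035,0,0,0,1],[0,0,-0.035,0,0,0,1],[0,0,-0.03,0,0,0,1],[0,0,-0.01,0,0,0,1],[0,0,0,0,0,0,1],[0,0,0,0,0,0,1]]
  ]
}}

```text
clock: 21.5
ee_pos: [0.6511, 0.027, 0.3511]
tool_rot: [-2.247, -2.193, 0.002]
ft_force: [-0.4, -0.2, -1.5]
finger_gap: 0.229
```

```bash
python3 -c "
from h import *
go(.462,-.3285,.335)"
```

```text
t 21.5 p [0.6511 0.027  0.3511] gap 0.229 F [-0.4 -0.2 -1.5]
shift m [-0.36   -0.1803  0.0163] turn/pi [-0.0006 -0.0002 -0.0011]
```

>>> {"method": "arm_command", "body": {
  "rows": [
    [[-0.02,-0.01,0,0,0,0,1],[-0.035,-0.0175,0,0,0,0,1],[-0.04,-0.02,0,0,0,0,1],[-0.045,-0.0225,0,0,0,0,1],[-0.045,-0.0225,0,0,0,0,1],[-0.045,-0.0225,0,0,0,0,1],[-0.045,-0.0225,0,0,0,0,1],[-0.04,-0.02,0,0,0,0,1],[-0.03,-0.015,0,0,0,0,1],[-0.015,-0.0075,0,0,0,0,1]]
  ]
}}

```text
clock: 22.75
ee_pos: [0.4421, -0.3442, 0.3386]
tool_rot: [-2.237, -2.173, 0.023]
ft_force: [0.2, -0.2, -0.2]
finger_gap: 0.231
```

```bash
python3 -c "
from h import *
go(.462,-.3285,.24)"
```

```text
t 22.75 p [ 0.4421 -0.3442  0.3386] gap 0.231 F [ 0.2 -0.2 -0.2]
shift m [0.0157 0.0221 0.0981] turn/pi [-0.0086 -0.0017 -0.0026]
```

>>> {"method": "arm_command", "body": {
  "rows": [
    [[0.008,0.011,0.01,-0.008,-0.001,-0.002,1],[0.006,0.008,0.02,0,0,0,1],[0.003,0.003,0.03,0,0,0,1],[0,0,0.025,0,0,0,1],[0,0,0.01,0,0,0,1],[0,0,0,0,0,0,1],[0,0,0,0,0,0,1],[0,0,0,0,0,0,1],[0,0,0,0,0,0,1],[0,0,0,0,0,0,1]]
  ]
}}

```text
clock: 24.0
ee_pos: [0.4621, -0.3283, 0.2419]
tool_rot: [-2.248, -2.192, -0.002]
ft_force: [0.2, 0.4, -1.0]
finger_gap: 0.227
```

Run:
```python
from h import *
g=shot("scene","s4.png")[:,:,::-1]
h=shot("top","t4.png")[:,:,::-1]
a=cv2.resize(g[100:230,355:485],None,fx=3,fy=3,interpolation=2)
b=cv2.resize(h[190:310,365:495],None,fx=3,fy=3,interpolation=2)
o=np.zeros((390,780,3),np.uint8);o[:,:390]=a;o[:360,390:]=b
cv2.imwrite("pics/s4c.png",o)
go(.462,-.3285,.135)
s=manip.read_state();p=s["ee_pos"]
for z in(.137-.129+.0,): print(px("scene",p),px("scene",p-np.array([0,0,.1288])))
```

```text
t 24.1 p [ 0.4621 -0.3282  0.2417] gap 0.23 F [ 1.1 -0.1 -1.2]
shift m [-0.0005 -0.      0.1067] turn/pi [-0.     -0.0007 -0.0013]
[409.35772091 145.19210392] [405.52037548 182.56832545]
```

View pics/s4c.png

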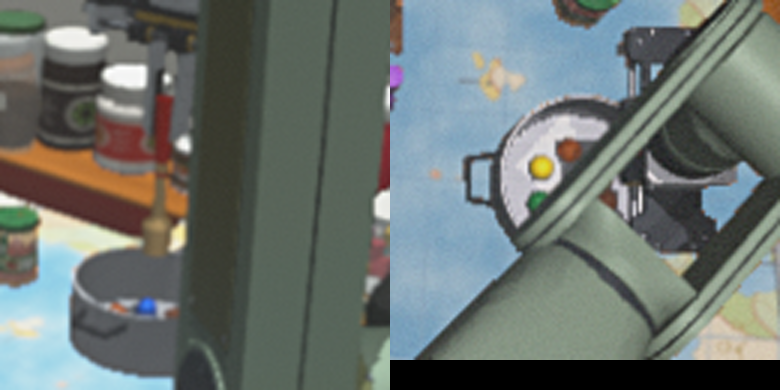

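Stick hangs vertical, head at scene px (407,184) against a predicted (405.5,182.6); no slip. Sweets are unchanged.

>>> {"method": "arm_command", "body": {
  "rows": [
    [[0,0,0.015,0,0,0,1],[0,-0.001,0.02,0,0,0,1],[0,-0.001,0.02,0,0,0,1],[0,-0.001,0.012,0,0,0,1],[0,0,0.006,0,0,0,1],[0,0,0,0,0,0,1],[0,0,0,0,0,0,1],[0,0,0,0,0,0,1],[0,0,0,0,0,0,1],[0,0,0,0,0,0,1]]
  ]
}}

```text
clock: 25.35
ee_pos: [0.4594, -0.3282, 0.1652]
tool_rot: [2.249, 2.193, 0.002]
ft_force: [0.2, 0.5, -0.6]
finger_gap: 0.228
```

```bash
python3 -c "
from h import *
go(.462,-.3285,.138)"
```

```text
t 25.35 p [ 0.4594 -0.3282  0.1652] gap 0.228 F [ 0.2  0.5 -0.6]
shift m [-0.0002  0.0026  0.0272] turn/pi [ 0.0004 -0.0003 -0.0013]
```

>>> {"method": "arm_command", "body": {
  "rows": [
    [[0,0.003,0.01,0,0,0,1],[0,0,0.01,0,0,0,1],[0,0,0.006,0,0,0,1],[0,0,0.001,0,0,0,1],[0,0.008,0,0,0,0,1],[0,0.01,0,0,0,0,1],[0,0.01,0,0,0,0,1],[0,0.008,0,0,0,0,1],[0,0.002,0,0,0,0,1],[0,0,0,0,0,0,1]]
  ]
}}

```text
clock: 26.6
ee_pos: [0.5043, -0.3294, 0.1364]
tool_rot: [2.248, 2.194, 0.003]
ft_force: [-0.5, 1.0, -0.2]
finger_gap: 0.225
```

```bash
python3 -c "
from h import *
go(.5,-.3285,.138)"
```

```text
t 26.6 p [ 0.5043 -0.3294  0.1364] gap 0.225 F [-0.5  1.  -0.2]
shift m [ 0.0008 -0.0043 -0.0016] turn/pi [ 0.0006 -0.0002 -0.001 ]
```

>>> {"method": "arm_command", "body": {
  "rows": [
    [[0.012,-0.003,-0.001,0,0,0,1],[0.011,-0.006,0,0,0,0,1],[0.009,-0.009,0,0,0,0,1],[0.0055,-0.011,0,0,0,0,1],[0.002,-0.012,0,0,0,0,1],[-0.002,-0.012,0,0,0,0,1],[-0.0055,-0.011,0,0,0,0,1],[-0.0085,-0.0085,0,0,0,0,1],[-0.011,-0.0055,0,0,0,0,1],[-0.012,-0.002,0,0,0,0,1]]
  ]
}}

```text
clock: 27.85
ee_pos: [0.4205, -0.3276, 0.1393]
tool_rot: [2.243, 2.186, 0.007]
ft_force: [3.0, -1.2, -0.5]
finger_gap: 0.229
```

```bash
python3 -c "
from h import *
go(.424,-.3285,.138)"
```

```text
t 27.85 p [ 0.4205 -0.3276  0.1393] gap 0.229 F [ 3.  -1.2 -0.5]
shift m [-0.0008  0.0035  0.0013] turn/pi [ 0.0031  0.001  -0.0015]
```

>>> {"method": "arm_command", "body": {
  "rows": [
    [[-0.012,0.004,0.001,0,0,0,1],[-0.011,0.006,0,0.002,0,0,1],[-0.0085,0.0085,0,0,0,0,1],[-0.0055,0.011,0,0,0,0,1],[-0.002,0.012,0,0,0,0,1],[0.002,0.012,0,0,0,0,1],[0.0055,0.011,0,0,0,0,1],[0.0085,0.0085,0,0,0,0,1],[0.011,0.0055,0,0,0,0,1],[0.012,0.002,0,0,0,0,1]]
  ]
}}

```text
clock: 29.1
ee_pos: [0.5043, -0.3293, 0.1357]
tool_rot: [-2.245, -2.19, 0.005]
ft_force: [-0.9, -0.3, -0.2]
finger_gap: 0.226
```

```bash
python3 -c "
from h import *
go(.5,-.3285,.138)"
```

```text
t 29.1 p [ 0.5043 -0.3293  0.1357] gap 0.226 F [-0.9 -0.3 -0.2]
shift m [ 0.0007 -0.0043 -0.0023] turn/pi [-0.0018 -0.0004 -0.0012]
```

>>> {"method": "arm_command", "body": {
  "rows": [
    [[0.012,-0.004,-0.002,-0.001,0,0,1],[0.011,-0.006,0,0,0,0,1],[0.0085,-0.0085,0,0,0,0,1],[0.0055,-0.0105,0,0,0,0,1],[0.002,-0.0115,0,0,0,0,1],[-0.002,-0.0115,0,0,0,0,1],[-0.0055,-0.0105,0,0,0,0,1],[-0.0085,-0.0085,0.001,0,0,0,1],[-0.011,-0.0055,0.001,0,0,0,1],[-0.012,-0.002,0,0,0,0,1]]
  ]
}}

```text
clock: 30.35
ee_pos: [0.4212, -0.3269, 0.1374]
tool_rot: [2.247, 2.191, 0.002]
ft_force: [3.6, -0.1, -1.8]
finger_gap: 0.225
```

>>> {"method": "arm_command", "body": {
  "rows": [
    [[-0.012,0.003,0.001,0.001,0,0,1],[-0.011,0.0055,0,0.001,0,0,1],[-0.0085,0.0085,0,0,0,0,1],[-0.0055,0.0105,-0.001,0,0,0,1],[-0.002,0.0115,0,0,0,0,1],[0.002,0.0115,0,0,0,0,1],[0.0055,0.0105,-0.001,0,0,0,1],[0.0085,0.0085,0,0,0,0,1],[0.011,0.0055,0,0,0,0,1],[0.012,0.002,0,0,0,0,1]]
  ]
}}

```text
clock: 31.6
ee_pos: [0.5027, -0.3293, 0.1366]
tool_rot: [-2.244, -2.189, 0.008]
ft_force: [-1.3, -0.1, -0.6]
finger_gap: 0.227
```

```bash
python3 -c "
from h import *
go(.5,-.3285,.138)"
```

```text
t 31.6 p [ 0.5027 -0.3293  0.1366] gap 0.227 F [-1.3 -0.1 -0.6]
shift m [ 0.0007 -0.0027 -0.0014] turn/pi [-0.0027 -0.0003 -0.0012]
```

Good. Two more rounds.

>>> {"method": "arm_command", "body": {
  "rows": [
    [[0.012,-0.003,-0.001,-0.001,0,0,1],[0.011,-0.006,0,-0.001,0,0,1],[0.0085,-0.0085,0,0,0,0,1],[0.0055,-0.0105,0,0,0,0,1],[0.002,-0.0115,0,0,0,0,1],[-0.002,-0.0115,0,0,0,0,1],[-0.0055,-0.0105,0,0,0,0,1],[-0.0085,-0.0085,0.001,0,0,0,1],[-0.011,-0.0055,0.001,0,0,0,1],[-0.012,-0.002,0,0,0,0,1]]
  ]
}}

```text
clock: 32.85
ee_pos: [0.4196, -0.3273, 0.1371]
tool_rot: [2.248, 2.192, -0.001]
ft_force: [-0.4, -0.0, -0.3]
finger_gap: 0.227
```

>>> {"method": "arm_command", "body": {
  "rows": [
    [[-0.012,0.003,0,0.001,0,0,1],[-0.011,0.0055,0,0.001,0,0,1],[-0.0085,0.0085,0,0,0,0,1],[-0.0055,0.0105,-0.001,0,0,0,1],[-0.002,0.0115,0,0,0,0,1],[0.002,0.0115,0,0,0,0,1],[0.0055,0.0105,-0.001,0,0,0,1],[0.0085,0.0085,0,0,0,0,1],[0.011,0.0055,0,0,0,0,1],[0.012,0.002,0,0,0,0,1]]
  ]
}}

```text
clock: 34.1
ee_pos: [0.5025, -0.3295, 0.1375]
tool_rot: [-2.245, -2.19, 0.007]
ft_force: [-0.6, 0.0, 0.7]
finger_gap: 0.228
```

```bash
python3 -c "
from h import *
go(.5,-.3285,.138)"
```

```text
t 34.1 p [ 0.5025 -0.3295  0.1375] gap 0.228 F [-0.6  0.   0.7]
shift m [ 0.0009 -0.0025 -0.0005] turn/pi [-0.0023 -0.0001 -0.0013]
```

>>> {"method": "arm_command", "body": {
  "rows": [
    [[0.012,-0.003,-0.001,-0.001,0,0,1],[0.011,-0.006,0,-0.001,0,0,1],[0.0085,-0.0085,0,0,0,0,1],[0.0055,-0.0105,0,0,0,0,1],[0.002,-0.0115,0,0,0,0,1],[-0.002,-0.0115,0,0,0,0,1],[-0.0055,-0.0105,0,0,0,0,1],[-0.0085,-0.0085,0.001,0,0,0,1],[-0.011,-0.0055,0.001,0,0,0,1],[-0.012,-0.002,0,0,0,0,1]]
  ]
}}

```text
clock: 35.35
ee_pos: [0.4198, -0.3277, 0.1382]
tool_rot: [2.246, 2.19, 0.0]
ft_force: [0.2, -0.0, -1.0]
finger_gap: 0.227
```

>>> {"method": "arm_command", "body": {
  "rows": [
    [[-0.012,0.003,0,0.001,0,0,1],[-0.011,0.0055,0,0.001,0,0,1],[-0.0085,0.0085,0,0,0,0,1],[-0.0055,0.0105,-0.001,0,0,0,1],[-0.002,0.0115,0,0,0,0,1],[0,0,0,0,0,0,1],[0,0,0,0,0,0,1],[0,0,0,0,0,0,1],[0,0,0,0,0,0,1],[0,0,0,0,0,0,1]]
  ]
}}

```text
clock: 36.6
ee_pos: [0.4596, -0.3698, 0.1375]
tool_rot: [-2.245, -2.19, 0.008]
ft_force: [0.5, 0.3, -1.2]
finger_gap: 0.227
```

Run:
```python
from h import *
g=shot("scene","s5.png")[:,:,::-1];h=shot("top","t5.png")[:,:,::-1]
o=np.zeros((390,780,3),np.uint8);o[:,:390]=cv2.resize(g[100:230,355:485],None,fx=3,fy=3,interpolation=2);o[:360,390:]=cv2.resize(h[190:310,365:495],None,fx=3,fy=3,interpolation=2)
cv2.imwrite("pics/s5c.png",o)
go(.462,-.368,.138)
p=manip.read_state()["ee_pos"];print(px("scene",p),px("scene",p-np.array([0,0,.1288])))
```

```text
t 36.7 p [ 0.4596 -0.3698  0.1375] gap 0.227 F [ 0.7  0.5 -0.2]
shift m [ 0.0018  0.0023 -0.0005] turn/pi [-0.0023 -0.0001 -0.0013]
[413.59401066 171.72467795] [409.68471578 205.82149681]
```

View pics/s5c.png

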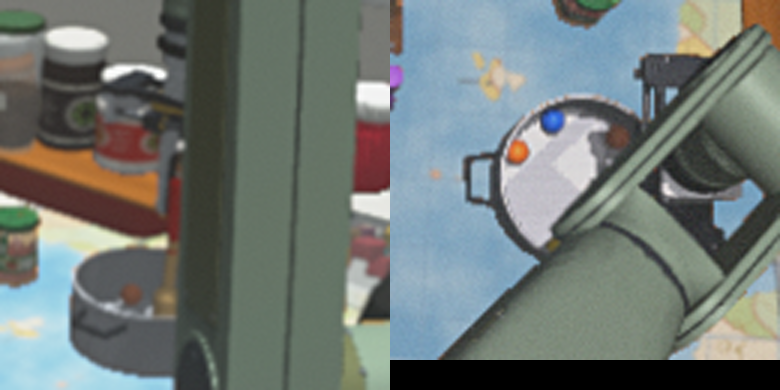

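Sweets were pushed out along the wall, all in the pot; the head is at the bottom. Now lift out.

>>> {"method": "arm_command", "body": {
  "rows": [
    [[0.003,0,-0.015,-0.002,0,0,1],[0.003,0,-0.025,0,0,0,1],[0.002,0,-0.035,0,0,0,1],[0,0,-0.035,0,0,0,1],[0,0,-0.035,0,0,0,1],[0,0,-0.035,0,0,0,1],[0,0,-0.025,0,0,0,1],[0,0,-0.01,0,0,0,1],[0,0,0,0,0,0,1],[0.03,0,0,0,0,0,1]]
  ]
}}

```text
clock: 37.95
ee_pos: [0.4597, -0.3311, 0.3664]
tool_rot: [2.247, 2.186, 0.0]
ft_force: [-0.6, 0.4, -0.9]
finger_gap: 0.23
```

>>> {"method": "arm_command", "body": {
  "rows": [
    [[0.05,0,0,0,0,0,1],[0.055,0,0,0,0,0,1],[0.055,0,0,0,0,0,1],[0.055,0,0,0,0,0,1],[0.055,0,0,0,0,0,1],[0.055,0,0,0,0,0,1],[0.055,0,0,0,0,0,1],[0.055,0,0,0,0,0,1],[0.05,0,0,0,0,0,1],[0.03,0,0,0,0,0,1]]
  ]
}}

```text
clock: 39.2
ee_pos: [0.4668, 0.2007, 0.3499]
tool_rot: [-2.245, -2.175, 0.018]
ft_force: [0.4, -0.5, -0.0]
finger_gap: 0.228
```

```bash
python3 -c "
from h import *
go(.461,.358,.3)"
```

```text
t 39.2 p [0.4668 0.2007 0.3499] gap 0.228 F [ 0.4 -0.5 -0. ]
shift m [ 0.1569 -0.0098  0.0505] turn/pi [-0.0061 -0.0009 -0.0033]
```

>>> {"method": "arm_command", "body": {
  "rows": [
    [[0.045,-0.003,0,-0.006,0,-0.003,1],[0.05,-0.003,0,0,0,0,1],[0.035,-0.002,0.01,0,0,0,1],[0.015,0,0.02,0,0,0,1],[0.004,0,0.02,0,0,0,1],[0,0,0.01,0,0,0,1],[0,0,0,0,0,0,1],[0,0,0,0,0,0,1],[0,0,0,0,0,0,1],[0,0,0,0,0,0,1]]
  ]
}}

```text
clock: 40.45
ee_pos: [0.4579, 0.3516, 0.2776]
tool_rot: [-2.242, -2.194, 0.022]
ft_force: [0.5, 0.5, -0.7]
finger_gap: 0.227
```

```bash
python3 -c "
from h import *
go(.461,.358,.14)"
```

```text
t 40.45 p [0.4579 0.3516 0.2776] gap 0.227 F [ 0.5  0.5 -0.7]
shift m [0.0074 0.0047 0.1375] turn/pi [-0.0042  0.0021 -0.0002]
```

>>> {"method": "arm_command", "body": {
  "rows": [
    [[0.004,0.003,0.02,-0.004,0.002,0,1],[0.003,0.002,0.03,0,0,0,1],[0,0,0.03,0,0,0,1],[0,0,0.025,0,0,0,1],[0,0,0.015,0,0,0,1],[0,0,0.006,0,0,0,1],[0,0,0,0,0,0,1],[0,0,0,0,0,0,1],[0,0,0,0,0,0,1],[0,0,0,0,0,0,1]]
  ]
}}

```text
clock: 41.7
ee_pos: [0.4691, 0.3615, 0.1573]
tool_rot: [2.243, 2.193, 0.026]
ft_force: [-0.3, -1.0, -1.1]
finger_gap: 0.226
```

Run:
```python
from h import *
g=shot("scene","s6.png")[:,:,::-1]
cv2.imwrite("pics/s6c.png",cv2.resize(g[200:370,190:320],None,fx=3,fy=3,interpolation=2))
go(.461,.358,.139)
```

```text
t 41.75 p [0.4692 0.3615 0.1574] gap 0.23 F [-0.3 -0.1 -0.6]
shift m [-0.0038 -0.0083  0.0182] turn/pi [ 0.0048 -0.0027 -0.0004]
```

View pics/s6c.png

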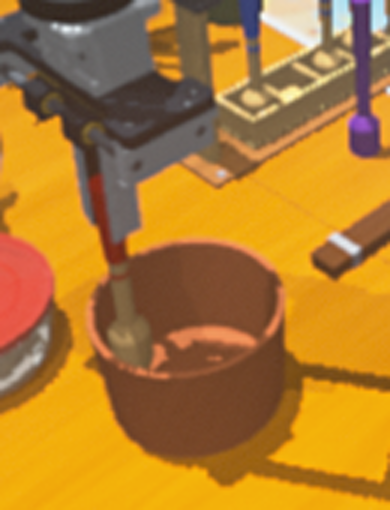

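Red stick is inside the crock near its (+x,+y) wall. I'll shift inward, lower and release.

>>> {"method": "arm_command", "body": {
  "rows": [
    [[-0.003,-0.006,0.004,0.004,-0.002,0,1],[-0.002,-0.003,0.006,0,0,0,1],[0,0,0.005,0,0,0,1],[0,0,0.002,0,0,0,1],[0,0,0,0,0,0,1],[0,0,0,0,0,0,1],[0,0,0,0,0,0,0.55],[0,0,0,0,0,0,0.55],[0,0,0,0,0,0,0.55],[0,0,0,0,0,0,0.55]]
  ]
}}

```text
clock: 43.0
ee_pos: [0.4605, 0.3569, 0.14]
tool_rot: [2.246, 2.196, 0.008]
ft_force: [-0.1, 0.6, 0.2]
finger_gap: 0.448
```

>>> {"method": "arm_command", "body": {
  "rows": [
    [[0,0,0,0,0,0,0.55],[0,0,-0.02,0,0,0,0.55],[0,0,-0.035,0,0,0,0.55],[0,0,-0.04,0,0,0,0.55],[0,0,-0.04,0,0,0,0.55],[0,0,-0.04,0,0,0,0.55],[-0.01,0.01,0,0,0,0,0.55],[-0.03,0.03,0,0,0,0,0.55],[-0.04,0.035,0,0,0,0,0.55],[-0.03,0.03,0,0,0,0,0.55]]
  ]
}}

```text
clock: 44.25
ee_pos: [0.5622, 0.2417, 0.3152]
tool_rot: [-2.238, -2.202, 0.002]
ft_force: [0.2, 0.4, 0.7]
finger_gap: 0.445
```

Run:
```python
from h import *
g=shot("top","t7.png")[:,:,::-1]
s=shot("scene","s7.png")[:,:,::-1]
o=np.zeros((480,800,3),np.uint8)
o[:,:400]=cv2.resize(g[220:300,175:242],(400,480),interpolation=2);o[:,400:]=cv2.resize(s[220:370,190:315],(400,480),interpolation=2)
cv2.imwrite("pics/s7c.png",o)
go(.65,.074,.3)
```

```text
t 44.35 p [0.5636 0.2395 0.3142] gap 0.453 F [-0.1 -0.1 -0. ]
shift m [-0.1636  0.09    0.0142] turn/pi [-0.001   0.0004 -0.0001]
```

View pics/s7c.png

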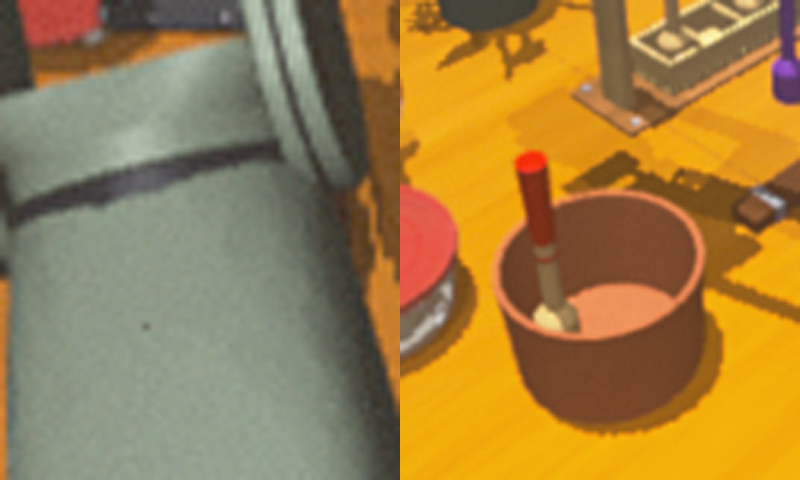

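Red stands upright in the crock at its (+x,+y) quarter, released. Next is the leftmost blue.

>>> {"method": "arm_command", "body": {
  "rows": [
    [[-0.035,0.02,0,0,0,0,0.3],[-0.045,0.025,0,0,0,0,0.3],[-0.045,0.025,0,0,0,0,0.3],[-0.03,0.016,0,0,0,0,0.3],[-0.008,0.004,0,0,0,0,0.3],[0,0,0.02,0,0,0,0.3],[0,0,0.03,0,0,0,0.3],[0,0,0.02,0,0,0,0.3],[0,0,0,0,0,0,0.3],[0,0,0,0,0,0,0.3]]
  ]
}}

```text
clock: 45.6
ee_pos: [0.6437, 0.0778, 0.2307]
tool_rot: [-2.224, -2.193, 0.02]
ft_force: [0.1, 0.1, 0.3]
finger_gap: 0.701
```

```bash
python3 -c "
from h import *
go(.65,.0735,.128)"
```

```text
t 45.6 p [0.6437 0.0778 0.2307] gap 0.701 F [0.1 0.1 0.3]
shift m [-0.0046  0.0086  0.1025] turn/pi [-0.0071 -0.0012  0.0022]
```

>>> {"method": "arm_command", "body": {
  "rows": [
    [[-0.003,0.005,0,-0.007,-0.001,0.002,0.3],[-0.001,0,0.025,0,0,0,0.3],[0,0,0.032,0,0,0,0.3],[0,0,0.025,0,0,0,0.3],[0,0,0.014,0,0,0,0.3],[0,0,0.006,0,0,0,0.3],[0,0,0,0,0,0,1],[0,0,0,0,0,0,1],[0,0,0,0,0,0,1],[0,0,0,0,0,0,1]]
  ]
}}

```text
clock: 46.85
ee_pos: [0.6584, 0.074, 0.1388]
tool_rot: [2.23, 2.185, 0.03]
ft_force: [-1.2, 0.4, 0.1]
finger_gap: 0.31
```

>>> {"method": "arm_command", "body": {
  "rows": [
    [[0,0,0,0,0,0,1],[0,0,0,0,0,0,1],[0,0,0,0,0,0,1],[0,0,-0.01,0,0,0,1],[0,0,-0.025,0,0,0,1],[0,0,-0.035,0,0,0,1],[0,0,-0.035,0,0,0,1],[0,0,-0.035,0,0,0,1],[0,0,-0.035,0,0,0,1],[0,0,-0.025,0,0,0,1]]
  ]
}}

```text
clock: 48.1
ee_pos: [0.6512, 0.0742, 0.3451]
tool_rot: [2.233, 2.187, 0.025]
ft_force: [-0.2, -0.9, -1.0]
finger_gap: 0.23
```

```bash
python3 -c "
from h import *
go(.461,.302,.33)"
```

```text
t 48.1 p [0.6512 0.0742 0.3451] gap 0.23 F [-0.2 -0.9 -1. ]
shift m [ 0.2239 -0.1952  0.0108] turn/pi [ 0.0071 -0.0001  0.0002]
```

>>> {"method": "arm_command", "body": {
  "rows": [
    [[0.02,-0.017,0,0.003,0,0,1],[0.035,-0.03,0,0.003,0,0,1],[0.042,-0.036,0,0,0,0,1],[0.042,-0.036,0,0,0,0,1],[0.04,-0.034,0,0,0,0,1],[0.025,-0.022,0,0,0,0,1],[0.012,-0.01,0,0,0,0,1],[0,0,0,0,0,0,1],[0,0,0,0,0,0,1],[0,0,0,0,0,0,1]]
  ]
}}

```text
clock: 49.35
ee_pos: [0.4552, 0.3037, 0.3374]
tool_rot: [-2.238, -2.198, 0.012]
ft_force: [-0.1, 1.0, -1.2]
finger_gap: 0.227
```

```bash
python3 -c "
from h import *
go(.461,.302,.22)"
```

```text
t 49.35 p [0.4552 0.3037 0.3374] gap 0.227 F [-0.1  1.  -1.2]
shift m [-0.0014  0.0069  0.1174] turn/pi [-0.0028  0.0006  0.0009]
```

>>> {"method": "arm_command", "body": {
  "rows": [
    [[-0.001,0.003,0.015,-0.003,0,0,1],[0,0,0.03,0,0,0,1],[0,0,0.035,0,0,0,1],[0,0,0.035,0,0,0,1],[0,0,0.03,0,0,0,1],[0,0,0.015,0,0,0,1],[0,0,0,0,0,0,1],[0,0,0,0,0,0,1],[0,0,0,0,0,0,1],[0,0,0,0,0,0,1]]
  ]
}}

```text
clock: 50.6
ee_pos: [0.4688, 0.2974, 0.1779]
tool_rot: [2.251, 2.18, 0.015]
ft_force: [-0.3, 0.1, -0.9]
finger_gap: 0.228
```

```bash
python3 -c "
from h import *
go(.461,.302,.14)"
```

```text
t 50.6 p [0.4688 0.2974 0.1779] gap 0.228 F [-0.3  0.1 -0.9]
shift m [ 0.0043 -0.0084  0.0378] turn/pi [ 0.0038 -0.0005 -0.0035]
```

>>> {"method": "arm_command", "body": {
  "rows": [
    [[0.003,-0.006,0.008,0.004,0,-0.003,1],[0.001,-0.003,0.01,0,0,0,1],[0,0,0.01,0,0,0,1],[0,0,0.007,0,0,0,1],[0,0,0.003,0,0,0,1],[0,0,0,0,0,0,1],[0,0,0,0,0,0,0.55],[0,0,0,0,0,0,0.55],[0,0,0,0,0,0,0.55],[0,0,0,0,0,0,0.55]]
  ]
}}

```text
clock: 51.85
ee_pos: [0.4602, 0.3026, 0.1386]
tool_rot: [-2.244, -2.197, -0.004]
ft_force: [-0.4, 0.1, -0.2]
finger_gap: 0.451
```

>>> {"method": "arm_command", "body": {
  "rows": [
    [[0,0,0,0,0,0,0.55],[0,0,-0.02,0,0,0,0.55],[0,0,-0.035,0,0,0,0.55],[0,0,-0.04,0,0,0,0.55],[0,0,-0.04,0,0,0,0.55],[0,0,-0.04,0,0,0,0.55],[-0.03,0.02,0,0,0,0,0.3],[-0.045,0.027,0,0,0,0,0.3],[-0.05,0.03,0,0,0,0,0.3],[-0.05,0.03,0,0,0,0,0.3]]
  ]
}}

```text
clock: 53.1
ee_pos: [0.5647, 0.1245, 0.3203]
tool_rot: [-2.235, -2.208, -0.008]
ft_force: [-0.1, 1.2, -0.2]
finger_gap: 0.698
```

```bash
python3 -c "
from h import *
go(.645,-.022,.3)"
```

```text
t 53.1 p [0.5647 0.1245 0.3203] gap 0.698 F [-0.1  1.2 -0.2]
shift m [-0.1456  0.082   0.02  ] turn/pi [ 0.0012 -0.0012  0.0029]
```

>>> {"method": "arm_command", "body": {
  "rows": [
    [[-0.045,0.026,0,0,0,0.003,0.3],[-0.045,0.026,0,0,0,0,0.3],[-0.035,0.02,0,0,0,0,0.3],[-0.015,0.008,0,0,0,0,0.3],[-0.003,0.002,0.01,0,0,0,0.3],[0,0,0.03,0,0,0,0.3],[0,0,0.03,0,0,0,0.3],[0,0,0.02,0,0,0,0.3],[0,0,0,0,0,0,0.3],[0,0,0,0,0,0,0.3]]
  ]
}}

```text
clock: 54.35
ee_pos: [0.6444, -0.0196, 0.2256]
tool_rot: [-2.239, -2.197, -0.01]
ft_force: [0.5, 1.3, -0.0]
finger_gap: 0.699
```

```bash
python3 -c "
from h import *
go(.648,-.022,.13)"
```

```text
t 54.35 p [ 0.6444 -0.0196  0.2256] gap 0.699 F [ 0.5  1.3 -0. ]
shift m [-0.0031  0.0035  0.0956] turn/pi [ 0.0004 -0.0026  0.0007]
```

>>> {"method": "arm_command", "body": {
  "rows": [
    [[-0.002,0.002,0.005,0,-0.003,0,0.3],[-0.001,0,0.025,0,0,0,0.3],[0,-0.001,0.03,0,0,0,0.3],[0,-0.001,0.02,0,0,0,0.3],[0,-0.001,0.01,0,0,0,0.3],[0,0,0.004,0,0,0,0.3],[0,0,0,0,0,0,1],[0,0,0,0,0,0,1],[0,0,0,0,0,0,1],[0,0,0,0,0,0,1]]
  ]
}}

```text
clock: 55.6
ee_pos: [0.6513, -0.023, 0.1394]
tool_rot: [2.227, 2.189, 0.016]
ft_force: [-0.5, 0.1, 0.5]
finger_gap: 0.309
```

>>> {"method": "arm_command", "body": {
  "rows": [
    [[0,0,0,0,0,0,1],[0,0,0,0,0,0,1],[0,0,0,0,0,0,1],[0,0,-0.01,0,0,0,1],[0,0,-0.025,0,0,0,1],[0,0,-0.035,0,0,0,1],[0,0,-0.035,0,0,0,1],[0,0,-0.035,0,0,0,1],[0,0,-0.035,0,0,0,1],[0,0,-0.025,0,0,0,1]]
  ]
}}

```text
clock: 56.85
ee_pos: [0.6453, -0.0214, 0.3456]
tool_rot: [2.23, 2.192, 0.012]
ft_force: [-0.4, -0.9, -0.9]
finger_gap: 0.228
```

```bash
python3 -c "
from h import *
go(.405,.358,.33)"
```

```text
t 56.85 p [ 0.6453 -0.0214  0.3456] gap 0.228 F [-0.4 -0.9 -0.9]
shift m [ 0.3753 -0.247   0.0097] turn/pi [0.0051 0.0016 0.0012]
```

>>> {"method": "arm_command", "body": {
  "rows": [
    [[0.02,-0.013,0,0.003,0.001,0,1],[0.035,-0.023,0,0.002,0,0,1],[0.042,-0.028,0,0,0,0,1],[0.045,-0.03,0,0,0,0,1],[0.048,-0.031,0,0,0,0,1],[0.048,-0.031,0,0,0,0,1],[0.045,-0.03,0,0,0,0,1],[0.042,-0.028,0,0,0,0,1],[0.025,-0.016,0,0,0,0,1],[0.01,-0.006,0,0,0,0,1]]
  ]
}}

```text
clock: 58.1
ee_pos: [0.3926, 0.3586, 0.3351]
tool_rot: [-2.226, -2.2, 0.026]
ft_force: [0.2, 0.1, 0.5]
finger_gap: 0.23
```

```bash
python3 -c "
from h import *
go(.405,.358,.22)"
```

```text
t 58.1 p [0.3926 0.3586 0.3351] gap 0.23 F [0.2 0.1 0.5]
shift m [-1.000e-04  1.470e-02  1.148e-01] turn/pi [-0.0063  0.0011  0.0029]
```

>>> {"method": "arm_command", "body": {
  "rows": [
    [[0.001,0.004,0.01,-0.006,0.001,0.003,1],[0.001,0.001,0.03,0,0,0,1],[0.001,0,0.035,0,0,0,1],[0.001,0,0.035,0,0,0,1],[0,0,0.03,0,0,0,1],[0,0,0.015,0,0,0,1],[0,0,0,0,0,0,1],[0,0,0,0,0,0,1],[0,0,0,0,0,0,1],[0,0,0,0,0,0,1]]
  ]
}}

```text
clock: 59.35
ee_pos: [0.4015, 0.356, 0.1731]
tool_rot: [2.252, 2.182, 0.003]
ft_force: [-0.5, -0.6, -0.2]
finger_gap: 0.23
```

```bash
python3 -c "
from h import *
go(.405,.358,.14)"
```

```text
t 59.35 p [0.4015 0.356  0.1731] gap 0.23 F [-0.5 -0.6 -0.2]
shift m [0.0022 0.0033 0.0332] turn/pi [ 0.0017  0.001  -0.0034]
```

>>> {"method": "arm_command", "body": {
  "rows": [
    [[0.002,0.002,0.008,0.001,0.001,-0.003,1],[0,0,0.01,0,0,0,1],[0,0,0.008,0,0,0,1],[0,0,0.005,0,0,0,1],[0,0,0.002,0,0,0,1],[0,0,0,0,0,0,1],[0,0,0,0,0,0,0.55],[0,0,0,0,0,0,0.55],[0,0,0,0,0,0,0.55],[0,0,0,0,0,0,0.55]]
  ]
}}

```text
clock: 60.6
ee_pos: [0.4046, 0.3589, 0.1393]
tool_rot: [2.244, 2.197, 0.007]
ft_force: [0.6, 0.3, 0.1]
finger_gap: 0.447
```

>>> {"method": "arm_command", "body": {
  "rows": [
    [[0,0,0,0,0,0,0.55],[0,0,-0.02,0,0,0,0.55],[0,0,-0.035,0,0,0,0.55],[0,0,-0.04,0,0,0,0.55],[0,0,-0.04,0,0,0,0.55],[0,0,-0.04,0,0,0,0.55],[-0.03,0.02,0,0,0,0,0.3],[-0.045,0.025,0,0,0,0,0.3],[-0.05,0.03,0,0,0,0,0.3],[-0.05,0.03,0,0,0,0,0.3]]
  ]
}}

```text
clock: 61.85
ee_pos: [0.5063, 0.1804, 0.321]
tool_rot: [2.232, 2.207, 0.01]
ft_force: [-0.3, 0.1, 0.2]
finger_gap: 0.705
```

```bash
python3 -c "
from h import *
go(.650,-.0715,.3)"
```

```text
t 61.85 p [0.5063 0.1804 0.321 ] gap 0.705 F [-0.3  0.1  0.2]
shift m [-0.2503  0.1464  0.0213] turn/pi [ 0.0021 -0.0009  0.003 ]
```

>>> {"method": "arm_command", "body": {
  "rows": [
    [[-0.045,0.026,0,0,0,0.003,0.3],[-0.05,0.029,0,0,0,0,0.3],[-0.05,0.029,0,0,0,0,0.3],[-0.05,0.029,0,0,0,0,0.3],[-0.035,0.02,0,0,0,0,0.3],[-0.015,0.009,0,0,0,0,0.3],[-0.002,0.001,0.03,0,0,0,0.3],[0,0,0.03,0,0,0,0.3],[0,0,0.02,0,0,0,0.3],[0,0,0,0,0,0,0.3]]
  ]
}}

```text
clock: 63.1
ee_pos: [0.6492, -0.0787, 0.239]
tool_rot: [2.248, 2.193, 0.014]
ft_force: [-0.4, 0.4, 0.4]
finger_gap: 0.699
```

```bash
python3 -c "
from h import *
go(.650,-.0715,.13)"
```

```text
t 63.1 p [ 0.6492 -0.0787  0.239 ] gap 0.699 F [-0.4  0.4  0.4]
shift m [ 0.0066 -0.0002  0.109 ] turn/pi [ 0.0023 -0.0018 -0.0012]
```

>>> {"method": "arm_command", "body": {
  "rows": [
    [[0.006,-0.002,0,0.002,-0.002,-0.001,0.3],[0.001,0,0.03,0,0,0,0.3],[0,-0.001,0.035,0,0,0,0.3],[0,-0.001,0.025,0,0,0,0.3],[0,-0.001,0.014,0,0,0,0.3],[0,0,0.004,0,0,0,0.3],[0,0,0,0,0,0,1],[0,0,0,0,0,0,1],[0,0,0,0,0,0,1],[0,0,0,0,0,0,1]]
  ]
}}

```text
clock: 64.35
ee_pos: [0.6534, -0.068, 0.1437]
tool_rot: [2.224, 2.189, 0.02]
ft_force: [-0.2, 0.4, -0.5]
finger_gap: 0.311
```

>>> {"method": "arm_command", "body": {
  "rows": [
    [[0,0,0,0,0,0,1],[0,0,0,0,0,0,1],[0,0,0,0,0,0,1],[0,0,-0.01,0,0,0,1],[0,0,-0.025,0,0,0,1],[0,0,-0.035,0,0,0,1],[0,0,-0.035,0,0,0,1],[0,0,-0.035,0,0,0,1],[0,0,-0.035,0,0,0,1],[0,0,-0.025,0,0,0,1]]
  ]
}}

```text
clock: 65.6
ee_pos: [0.6464, -0.0665, 0.3486]
tool_rot: [2.229, 2.193, 0.014]
ft_force: [-0.2, -1.3, -1.4]
finger_gap: 0.224
```

```bash
python3 -c "
from h import *
go(.405,.302,.34)"
```

```text
t 65.6 p [ 0.6464 -0.0665  0.3486] gap 0.224 F [-0.2 -1.3 -1.4]
shift m [ 0.3646 -0.2474  0.0032] turn/pi [0.0053 0.0011 0.0016]
```

>>> {"method": "arm_command", "body": {
  "rows": [
    [[0.02,-0.013,0,0.003,0.001,0,1],[0.035,-0.024,0,0.002,0,0,1],[0.042,-0.028,0,0,0,0,1],[0.045,-0.03,0,0,0,0,1],[0.046,-0.03,0,0,0,0,1],[0.046,-0.03,0,0,0,0,1],[0.045,-0.03,0,0,0,0,1],[0.04,-0.026,0,0,0,0,1],[0.022,-0.015,0,0,0,0,1],[0.008,-0.005,0,0,0,0,1]]
  ]
}}

```text
clock: 66.85
ee_pos: [0.3976, 0.3025, 0.3378]
tool_rot: [-2.222, -2.199, 0.023]
ft_force: [1.0, 0.3, -0.7]
finger_gap: 0.226
```

```bash
python3 -c "
from h import *
go(.405,.302,.22)"
```

```text
t 66.85 p [0.3976 0.3025 0.3378] gap 0.226 F [ 1.   0.3 -0.7]
shift m [-0.0004  0.0099  0.1176] turn/pi [-0.0067  0.0001  0.0033]
```

>>> {"method": "arm_command", "body": {
  "rows": [
    [[0,0.003,0.01,-0.006,0,0.003,1],[0.001,0,0.03,0,0,0,1],[0.001,0,0.035,0,0,0,1],[0.001,0,0.035,0,0,0,1],[0,0,0.03,0,0,0,1],[0,0,0.015,0,0,0,1],[0,0,0,0,0,0,1],[0,0,0,0,0,0,1],[0,0,0,0,0,0,1],[0,0,0,0,0,0,1]]
  ]
}}

```text
clock: 68.1
ee_pos: [0.4038, 0.2998, 0.1759]
tool_rot: [2.251, 2.184, 0.003]
ft_force: [0.4, 0.3, -1.8]
finger_gap: 0.228
```

```bash
python3 -c "
from h import *
go(.405,.302,.143)"
```

```text
t 68.1 p [0.4038 0.2998 0.1759] gap 0.228 F [ 0.4  0.3 -1.8]
shift m [0.0023 0.001  0.0329] turn/pi [ 0.0015  0.0006 -0.0029]
```

>>> {"method": "arm_command", "body": {
  "rows": [
    [[0.002,0.001,0.008,0.001,0.001,-0.003,1],[0,0,0.01,0,0,0,1],[0,0,0.008,0,0,0,1],[0,0,0.005,0,0,0,1],[0,0,0.002,0,0,0,1],[0,0,0,0,0,0,1],[0,0,0,0,0,0,0.55],[0,0,0,0,0,0,0.55],[0,0,0,0,0,0,0.55],[0,0,0,0,0,0,0.55]]
  ]
}}

```text
clock: 69.35
ee_pos: [0.4054, 0.3022, 0.1418]
tool_rot: [2.242, 2.199, 0.005]
ft_force: [-0.0, 0.1, 0.5]
finger_gap: 0.455
```

>>> {"method": "arm_command", "body": {
  "rows": [
    [[0,0,0,0,0,0,0.55],[0,0,-0.02,0,0,0,0.55],[0,0,-0.035,0,0,0,0.55],[0,0,-0.04,0,0,0,0.55],[0,0,-0.04,0,0,0,0.55],[0,0,-0.04,0,0,0,0.55],[-0.03,0.0,0,0,0,0,0.3],[-0.045,0.0,0,0,0,0,0.3],[-0.05,0.0,0,0,0,0,0.3],[-0.05,0.0,0,0,0,0,0.3]]
  ]
}}

```text
clock: 70.6
ee_pos: [0.4013, 0.1247, 0.3227]
tool_rot: [2.233, 2.207, 0.005]
ft_force: [-0.4, -0.6, -0.9]
finger_gap: 0.694
```

>>> {"method": "arm_command", "body": {
  "rows": [
    [[-0.055,0.02,0,0,0,0,0.3],[-0.055,0.02,0,0,0,0,0.3],[-0.055,0.01,0,0,0,0,0.3],[-0.055,0.01,0,0,0,0,0.3],[-0.055,0,0,0,0,0,0.3],[-0.055,0,0,0,0,0,0.3],[-0.055,0,0,0,0,0,0.3],[-0.04,0,0,0,0,0,0.3],[-0.02,0,0,0,0,0,0.3],[0,0,0,0,0,0,0.3]]
  ]
}}

```text
clock: 71.85
ee_pos: [0.4552, -0.3378, 0.3227]
tool_rot: [2.236, 2.201, 0.013]
ft_force: [1.2, 0.3, -0.7]
finger_gap: 0.698
```

Run:
```python
from h import *
g=shot("top","t8.png")[:,:,::-1];s=shot("scene","s8.png")[:,:,::-1]
o=np.zeros((520,800,3),np.uint8)
o[:280,:]=cv2.resize(g[215:299,170:410],(800,280),interpolation=2)
o[280:,:400]=cv2.resize(s[170:366,190:516],(400,240),interpolation=2)
cv2.imwrite("pics/s8c.png",o)
go(.4126,.0213,.3)
```

```text
t 71.95 p [ 0.4556 -0.3363  0.323 ] gap 0.705 F [-0.9  1.  -0.6]
shift m [ 0.3569 -0.048   0.0236] turn/pi [ 0.0029 -0.0009  0.0024]
```

View pics/s8c.png

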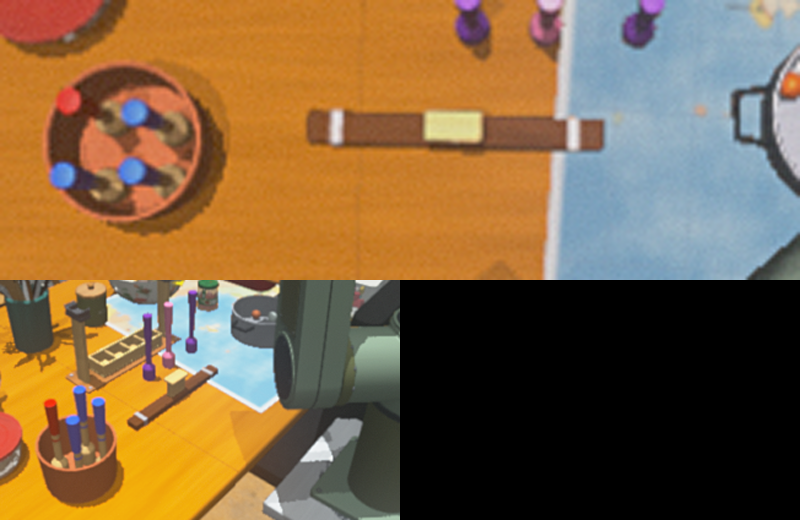

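All four sticks stand upright in the crock and the rack is empty. The bar lies at top px ≈ (306.5,254), grip up. I'll measure it.

Run:
```python
from h import *
c=lambda u,v:(170+(u+.5)/3.3333-.5,215+(v+.5)/3.3333-.5)
L=onz("top",c(308,126.5),.012);Rr=onz("top",c(604,135),.012)
print(L,Rr,(L+Rr)/2,"yaw y-axis dx/dy",(L-Rr)[0]/(L-Rr)[1],np.linalg.norm(L-Rr))
print("cap",onz("top",c(453,126),.060))
g=cv2.imread("pics/t8.png");hsv=cv2.cvtColor(g,cv2.COLOR_BGR2HSV);H,S,V=[hsv[:,:,i].astype(int) for i in range(3)]
Y,X=np.mgrid[:400,:640]
m=(H<15)&(V<130)&(abs(X-306)<50)&(abs(Y-254)<8)
n,l,st,ce=cv2.connectedComponentsWithStats(m.astype(np.uint8))
for i in range(1,n):
    if st[i,4]>60:
        print(st[i],ce[i],cv2.minAreaRect(np.argwhere(l==i)[:,::-1].astype(np.float32)))
m=(H>20)&(H<35)&(V>180)&(S<170)&(abs(X-306)<14)&(abs(Y-254)<8)
n,l,st,ce=cv2.connectedComponentsWithStats(m.astype(np.uint8));i=1+st[1:,4].argmax();print("cap",st[i],ce[i],onz("top",ce[i],.058))
```

```text
[0.45645615 0.17746236 0.012     ] [ 0.45024049 -0.09788246  0.012     ] [0.45334832 0.03978995 0.012     ] yaw y-axis dx/dy 0.022574077192185456 0.2754149734175741
cap [0.4532792  0.04043894 0.06      ]
[272 250  68  11 190] [311.7        257.27894737] ((305.39453125, 255.36419677734375), (9.952041625976562, 66.94646453857422), 87.70938873291016)
cap [297 248  17   9 134] [305.29104478 252.46268657] [0.45343061 0.04129676 0.058     ]
```

The bar has been knocked: it is now at (0.4533, 0.040), same yaw. The gripper body (±88 mm along the jaws) would hit the purple decoy, so I'll grip across y instead, after a quarter turn.

>>> {"method": "arm_command", "body": {
  "rows": [
    [[0,0,0,0,0,-0.055,0.2],[0,0,0,0,0,-0.055,0.1],[0,0,0,0,0,-0.055,0],[0,0,0,0,0,-0.055,0],[0,0,0,0,0,-0.055,0],[0,0,0,0,0,-0.055,0],[0,0,0,0,0,-0.055,0],[0,0,0,0,0,-0.055,0],[0,0,0,0,0,-0.055,0],[0,0,0,0,0,0,0]]
  ]
}}

```text
clock: 73.2
ee_pos: [0.4605, -0.3153, 0.3278]
tool_rot: [-0.073, 3.126, 0.007]
ft_force: [0.3, -0.2, 0.1]
finger_gap: 1.001
```

```bash
python3 -c "
from h import *
go(.4533,.0402,.3,1.5485);print(manip.read_state()['joint_positions'])"
```

```text
t 73.2 p [ 0.4605 -0.3153  0.3278] gap 1.001 F [ 0.3 -0.2  0.1]
shift m [-0.009   0.3553  0.0294] turn/pi [0.0015 0.0047 0.022 ]
[-0.76388627  0.09720957  1.41760804  0.01370873  1.61973065 -2.38080221]
```

>>> {"method": "arm_command", "body": {
  "rows": [
    [[-0.001,0.03,0,0,0.002,0.006,0],[-0.001,0.045,0,0,0.002,0.006,0],[-0.001,0.05,0,0,0,0.006,0],[-0.001,0.05,0,0,0,0.004,0],[-0.001,0.05,0,0,0,0,0],[-0.001,0.05,0,0,0,0,0],[-0.001,0.04,0,0,0,0,0],[-0.001,0.02,0,0,0,0,0],[0,0.01,0,0,0,0,0],[0,0,0,0,0,0,0]]
  ]
}}

```text
clock: 74.45
ee_pos: [0.4707, 0.0493, 0.332]
tool_rot: [0.066, 3.133, 0.01]
ft_force: [0.2, 0.3, -0.5]
finger_gap: 1.003
```

```bash
python3 -c "
from h import *
go(.4533,.0402,.1,1.5485)"
```

```text
t 74.45 p [0.4707 0.0493 0.332 ] gap 1.003 F [ 0.2  0.3 -0.5]
shift m [ 0.0187 -0.0114  0.2318] turn/pi [ 0.0021  0.0023 -0.0064]
```

>>> {"method": "arm_command", "body": {
  "rows": [
    [[0.01,-0.006,0.01,0.002,0.002,-0.006,0],[0.008,-0.004,0.03,0,0,0,0],[0.001,0,0.04,0,0,0,0],[0.001,0,0.04,0,0,0,0],[0.001,0,0.04,0,0,0,0],[0.001,0,0.035,0,0,0,0],[0,0,0.02,0,0,0,0],[0,0,0.01,0,0,0,0],[0,0,0,0,0,0,0],[0,0,0,0,0,0,0]]
  ]
}}

```text
clock: 75.7
ee_pos: [0.4415, 0.0292, 0.0972]
tool_rot: [-0.057, -3.137, 0.008]
ft_force: [0.3, 0.1, -0.1]
finger_gap: 0.996
```

```bash
python3 -c "
from h import *
go(.4533,.0402,.021,1.5485)"
```

```text
t 75.7 p [0.4415 0.0292 0.0972] gap 0.996 F [ 0.3  0.1 -0.1]
shift m [-0.0117  0.0118  0.0761] turn/pi [-0.0015 -0.0013 -0.0044]
```

>>> {"method": "arm_command", "body": {
  "rows": [
    [[-0.008,0.008,0,-0.001,-0.001,-0.004,0],[-0.003,0.003,0,0,0,0,0],[0,0,0.01,0,0,0,0],[0,0,0.01,0,0,0,0],[0,0,0.005,0,0,0,0],[0,0,0,0,0,0,0],[0,0,0,0,0,0,0],[0,0,0,0,0,0,0],[0,0,0,0,0,0,0],[0,0,0,0,0,0,0]]
  ]
}}

```text
clock: 76.95
ee_pos: [0.4559, 0.0405, 0.0726]
tool_rot: [0.035, 3.137, -0.003]
ft_force: [-0.5, -1.1, 0.2]
finger_gap: 0.997
```

```bash
python3 -c "
from h import *
go(.4533,.0402,.021,1.5485)"
```

```text
t 76.95 p [0.4559 0.0405 0.0726] gap 0.997 F [-0.5 -1.1  0.2]
shift m [ 0.0028 -0.0002  0.0516] turn/pi [-0.0006  0.0013  0.0001]
```

>>> {"method": "arm_command", "body": {
  "rows": [
    [[0.002,0,0.012,0,0.001,0,0],[0,0.0005,0.014,0,0,0,0],[0,0.0005,0.012,0,0,0,0],[0,0,0.008,0,0,0,0],[0,0,0.003,0,0,0,0],[0,0,0,0,0,0,0],[0,0,0,0,0,0,0],[0,0,0,0,0,0,0],[0,0,0,0,0,0,0],[0,0,0,0,0,0,0]]
  ]
}}

```text
clock: 78.2
ee_pos: [0.4541, 0.0415, 0.0203]
tool_rot: [0.035, 3.14, -0.003]
ft_force: [-0.2, 0.0, 0.2]
finger_gap: 1.001
```

```bash
python3 -c "
from h import *
go(.4533,.0402,.021,1.5485)"
```

```text
t 78.2 p [0.4541 0.0415 0.0203] gap 1.001 F [-0.2  0.   0.2]
shift m [ 0.0007 -0.0013 -0.0007] turn/pi [-0.0006  0.0004  0.0001]
```

>>> {"method": "arm_command", "body": {
  "rows": [
    [[0,0,0,0,0,0,1],[0,0,0,0,0,0,1],[0,0,0,0,0,0,1],[0,0,0,0,0,0,1],[0,0,0,0,0,0,1],[0,0,0,0,0,0,1],[0,0,0,0,0,0,1],[0,0,-0.01,0,0,0,1],[0,0,-0.02,0,0,0,1],[0,0,-0.03,0,0,0,1]]
  ]
}}

```text
clock: 79.45
ee_pos: [0.4497, 0.042, 0.0791]
tool_rot: [-0.035, -3.133, 0.002]
ft_force: [0.1, 0.3, -3.1]
finger_gap: 0.548
```

>>> {"method": "arm_command", "body": {
  "rows": [
    [[0,0,-0.04,0,0,0,1],[0,0,-0.04,0,0,0,1],[0,0,-0.04,0,0,0,1],[0,0,-0.04,0,0,0,1],[0,0,-0.03,0,0,0,1],[0,0,-0.015,0,0,0,1],[0,0,0,0,0,0,1],[0,0,0,0,0,0,1],[0,0,0,0,0,0,1],[0,0,0,0,0,0,1]]
  ]
}}

```text
clock: 80.7
ee_pos: [0.4462, 0.0431, 0.2883]
tool_rot: [-0.034, -3.125, -0.0]
ft_force: [-0.2, -0.1, -2.5]
finger_gap: 0.551
```

```bash
python3 -c "
from h import *
go(.6505,.0025,.3,1.5485)"
```

```text
t 80.7 p [0.4462 0.0431 0.2883] gap 0.551 F [-0.2 -0.1 -2.5]
shift m [-0.2049 -0.0361 -0.0151] turn/pi [ 0.     -0.0053  0.0001]
```

>>> {"method": "arm_command", "body": {
  "rows": [
    [[-0.015,-0.003,0,0,-0.003,0,1],[-0.025,-0.004,0,0,-0.002,0,1],[-0.03,-0.005,0,0,0,0,1],[-0.035,-0.006,0,0,0,0,1],[-0.035,-0.006,0,0,0,0,1],[-0.03,-0.006,0,0,0,0,1],[-0.02,-0.004,0,0,0,0,1],[-0.01,-0.002,0,0,0,0,1],[0,0,0,0,0,0,1],[0,0,0,0,0,0,1]]
  ]
}}

```text
clock: 81.95
ee_pos: [0.6565, -0.0007, 0.2806]
tool_rot: [-0.036, -3.138, -0.0]
ft_force: [-0.3, 0.2, -2.1]
finger_gap: 0.55
```

```bash
python3 -c "
from h import *
go(.6505,.0025,.23,1.5485)"
```

```text
t 81.95 p [ 0.6565 -0.0007  0.2806] gap 0.55 F [-0.3  0.2 -2.1]
shift m [0.0059 0.003  0.0506] turn/pi [ 0.0001 -0.0011 -0.0002]
```

>>> {"method": "arm_command", "body": {
  "rows": [
    [[0.004,0.002,0.01,0,-0.001,0,1],[0.002,0.001,0.015,0,0,0,1],[0,0,0.013,0,0,0,1],[0,0,0.006,0,0,0,1],[0,0,0.002,0,0,0,1],[0,0,0,0,0,0,1],[0,0,0,0,0,0,1],[0,0,0,0,0,0,1],[0,0,0,0,0,0,1],[0,0,0,0,0,0,1]]
  ]
}}

```text
clock: 83.2
ee_pos: [0.6489, 0.0034, 0.2327]
tool_rot: [0.035, 3.14, 0.0]
ft_force: [0.6, -0.6, -2.2]
finger_gap: 0.552
```

Run:
```python
from h import *
g=shot("scene","s9.png")[:,:,::-1]
cv2.imwrite("pics/s9c.png",cv2.resize(g[140:270,230:360],None,fx=4.5,fy=4.5,interpolation=2))
go(.6505,.0025,.2055,1.5485)
```

```text
t 83.25 p [0.649  0.0034 0.2327] gap 0.551 F [ 0.1  0.3 -3.3]
shift m [-0.0015 -0.0008  0.0272] turn/pi [0.     0.0004 0.0001]
```

View pics/s9c.png

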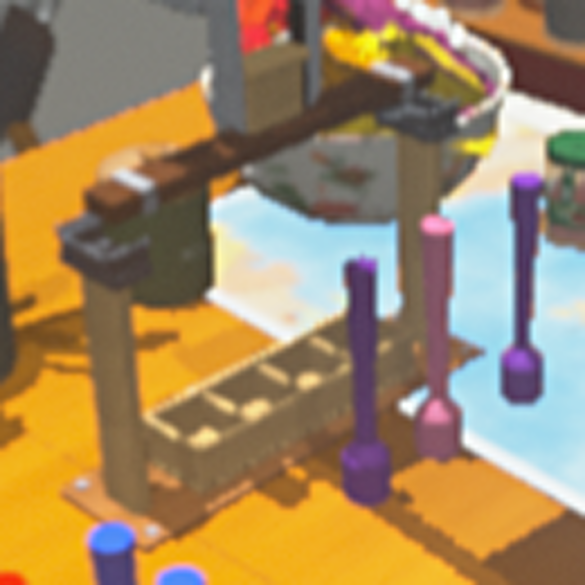

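The bar is level and lined up above both brackets. Lowering.

>>> {"method": "arm_command", "body": {
  "rows": [
    [[-0.001,-0.001,0.006,0,0,0,1],[-0.0005,0,0.008,0,0,0,1],[0,0,0.006,0,0,0,1],[0,0,0.003,0,0,0,1],[0,0,0.002,0,0,0,1],[0,0,0,0,0,0,1],[0,0,0,0,0,0,1],[0,0,0,0,0,0,1],[0,0,0,0,0,0,1],[0,0,0,0,0,0,1]]
  ]
}}

```text
clock: 84.5
ee_pos: [0.6505, 0.0023, 0.2058]
tool_rot: [0.035, 3.14, 0.0]
ft_force: [-0.4, -0.2, -2.2]
finger_gap: 0.547
```

```bash
python3 -c "
from h import *
go(.6505,.0025,.2055,1.5485)"
```

```text
t 84.5 p [0.6505 0.0023 0.2058] gap 0.547 F [-0.4 -0.2 -2.2]
shift m [-0.      0.0002  0.0003] turn/pi [0.0001 0.0003 0.0001]
```

>>> {"method": "arm_command", "body": {
  "rows": [
    [[0,0,0.001,0,0,0,1],[0,0,0.001,0,0,0,1],[0,0,0,0,0,0,0.1],[0,0,0,0,0,0,0.1],[0,0,0,0,0,0,0.1],[0,0,0,0,0,0,0.1],[0,0,0,0,0,0,0.1],[0,0,0,0,0,0,0.1],[0,0,0,0,0,0,0.1],[0,0,-0.01,0,0,0,0.1]]
  ]
}}

```text
clock: 85.75
ee_pos: [0.6511, 0.0022, 0.2154]
tool_rot: [0.035, 3.138, 0.0]
ft_force: [0.5, -0.0, 0.4]
finger_gap: 0.903
```

>>> {"method": "arm_command", "body": {
  "rows": [
    [[0,0,-0.03,0,0,0,0.1],[0,0,-0.04,0,0,0,0.1],[0,0,-0.04,0,0,0,0.1],[0.03,-0.03,0,0,0,0,0.1],[0.02,-0.055,0,0,0,0,0.1],[0.02,-0.055,0,0,0,0,0.1],[0.02,-0.055,0,0,0,0,0.1],[0.02,-0.055,0,0,0,0,0.1],[0.02,-0.055,0,0,0,0,0.1],[0.02,-0.03,0,0,0,0,0.1]]
  ]
}}

```text
clock: 87.0
ee_pos: [0.4935, -0.3373, 0.3395]
tool_rot: [0.022, 3.123, -0.01]
ft_force: [0.2, 0.3, 0.1]
finger_gap: 0.904
```

Run:
```python
from h import *
g=shot("top","t10.png")[:,:,::-1];s=shot("scene","s10.png")[:,:,::-1]
o=np.zeros((600,800,3),np.uint8)
o[:300,:]=cv2.resize(g[155:293,175:543][:, :368],(800,300),interpolation=2)
o[300:,:560]=cv2.resize(s[140:350,190:582],(560,300),interpolation=2)
cv2.imwrite("pics/s10c.png",o)
go(.5,-.3,.3)
```

```text
t 87.1 p [ 0.4927 -0.3382  0.3396] gap 0.9 F [0.2 0.4 0. ]
shift m [-0.006   0.0386  0.0394] turn/pi [0.0027 0.0061 0.501 ]
```

View pics/s10c.png

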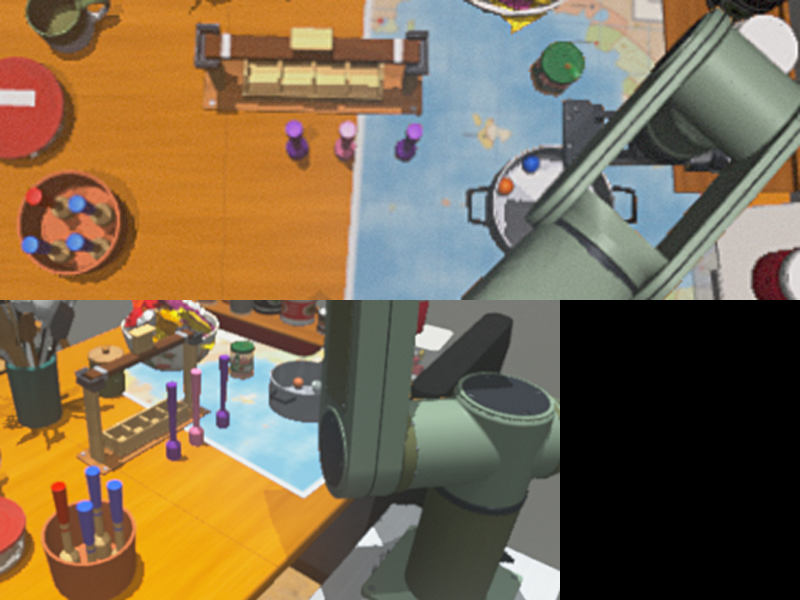

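The bar lies in both brackets and all four sticks are in the crock. Move the arm clear, then check numbers.

>>> {"method": "arm_command", "body": {
  "rows": [
    [[0.02,-0.03,0,0,0,0,0.1],[0.03,-0.03,0,0,0,0,0.1],[0.03,-0.03,0,0,0,0,0.1],[0.03,-0.03,0,0,0,0,0.1],[0.03,-0.03,0,0,0,0,0.1],[0.02,-0.02,0,0,0,0,0.1],[0,0,0,0,0,0,0.1],[0,0,0,0,0,0,0.1],[0,0,0,0,0,0,0.1],[0,0,0,0,0,0,0.1]]
  ]
}}

```text
clock: 88.35
ee_pos: [0.3353, -0.5029, 0.3437]
tool_rot: [0.008, 3.114, -0.014]
ft_force: [0.4, 0.0, 0.0]
finger_gap: 0.898
```

Run:
```python
from h import *
import numpy as np
shot("top","t11.png");shot("scene","s11.png");go(.5,-.3,.3)
for f in("top0","t11"):
    g=cv2.imread(f"pics/{f}.png");hsv=cv2.cvtColor(g,cv2.COLOR_BGR2HSV);H,S,V=[hsv[:,:,i].astype(int) for i in range(3)]
    Y,X=np.mgrid[:400,:640]
    def comp(m,z,name,k):
        n,l,st,ce=cv2.connectedComponentsWithStats(m.astype(np.uint8))
        for i in range(1,n):
            if st[i,4]>k: print(f,name,st[i,4],ce[i].round(1),onz("top",ce[i],z).round(4))
    comp((H>20)&(H<35)&(S>60)&(V>190)&(abs(X-318)<20)&(abs(Y-173)<10),.247,"cap",20)
    comp((S>60)&((X-429)**2+(Y-249)**2<28**2),.018,"sweets",15)
    comp((H>40)&(H<80)&(S>80)&(abs(X-432)<20)&(abs(Y-185)<20),.084,"jar",60)
    comp((S<70)&(V>170)&(abs(X-318)<52)&(abs(Y-176)<10),.201,"bands",8)
a=cv2.imread("pics/t11.png");b=cv2.imread("pics/s11.png")
o=np.zeros((560,800,3),np.uint8);o[:280]=cv2.resize(a[155:197,260:380],(800,280),interpolation=2)
o[280:,:400]=cv2.resize(a[212:289,375:485],(400,280),interpolation=2);o[280:,400:]=cv2.resize(b[140:210,245:345],(400,280),interpolation=2)
cv2.imwrite("pics/f.png",o)
```

```text
t 88.45 p [ 0.3351 -0.5031  0.3437] gap 0.897 F [-0.5 -0.2  0.2]
shift m [-0.1626  0.2043  0.0462] turn/pi [0.0046 0.0091 0.505 ]
top0 cap 162 [318.4 172. ] [0.6505 0.0014 0.247 ]
top0 sweets 52 [424.5 239.5] [ 0.4988 -0.3274  0.018 ]
top0 sweets 51 [415.2 245.3] [ 0.4806 -0.2977  0.018 ]
top0 sweets 49 [434.7 245.6] [ 0.4798 -0.3588  0.018 ]
top0 sweets 47 [436.3 256.6] [ 0.4456 -0.3628  0.018 ]
top0 sweets 42 [414.2 257.1] [ 0.4441 -0.2935  0.018 ]
top0 jar 284 [433.4 183.1] [ 0.6631 -0.3468  0.084 ]
top0 bands 160 [353.4 171.4] [ 0.6655 -0.0953  0.201 ]
top0 bands 41 [278.6 175.1] [0.654  0.1123 0.201 ]
t11 cap 152 [317.6 172.2] [0.6501 0.0035 0.247 ]
t11 sweets 54 [418.7 229.4] [ 0.5305 -0.3103  0.018 ]
t11 sweets 54 [440.5 235.1] [ 0.5125 -0.3784  0.018 ]
t11 sweets 46 [407.1 240.3] [ 0.4963 -0.2727  0.018 ]
t11 sweets 46 [441.9 266. ] [ 0.4164 -0.3793  0.018 ]
t11 sweets 38 [420.8 271.6] [ 0.3993 -0.3128  0.018 ]
t11 jar 284 [433.5 183.1] [ 0.6631 -0.3468  0.084 ]
t11 bands 171 [353.9 171.2] [ 0.6662 -0.0967  0.201 ]
t11 bands 40 [278.5 175.5] [0.6529 0.1127 0.201 ]
```

View pics/f.png

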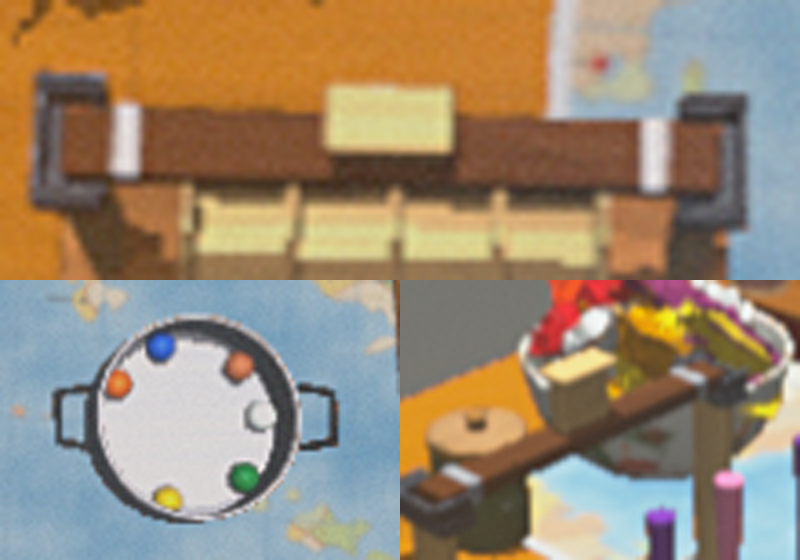

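The bar is back in both brackets, with the cap within about 2 mm of where it started. All six sweets are in the pot and displaced, and the jar is unmoved. Handing in.

```bash
python3 -c "
from h import *
print(manip.job_done())"
```

```text
the job is handed in; nothing more can be done
None
```

I finished the job and handed it in at about 88 s on the clock; no verdict was reported.

**What I did**
- I laid the bar on the table, then stirred with the red stick: nearly four rounds, 38–42 mm from the pot's centre where I measured, with its head at the bottom.
- The red stick and all three blue sticks went head down into the crock.
- The bar went back into its brackets, grip up.

**What the last checks showed**
- **Bar:** it sits in both brackets, level in the picture, with the cap within about 2 mm of where it started.
- **Sweets:** all six are in the pot, pushed out towards the wall. I measured five; the white one I saw only in the picture, as the colour mask misses it.
- **Sticks and crock:** all four sticks stand upright in the crock, and the crock is upright. This was last seen one move before the end.
- **Bystanders:** the jar has not moved. I only saw the mug in the picture and did not measure it.
- **Arm:** it is clear of everything.

**What went differently from plan**
- The first close on the bar read 28 mm, the width of the cap, not the 16 mm neck. Lowering the fingers gave the same reading, so the cap was probably gripped. It held.
- While I moved the sticks, the bar was knocked about 45 mm to (0.453, 0.040). I re-measured it and gripped it along its length, because the usual grip would have hit a purple look-alike stick.

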